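# Set out the fixings caddy on the sign shop's bench

## Robot

A 6-joint arm with a two-finger parallel gripper is mounted at the origin on the work surface. World frame = base frame: x ahead of the robot, y to its left, z up, the work surface at z = 0. Lengths are in m, angles in rad, forces in N, time in s.
With the tool pointing down it reaches from about 0.325 to 0.85 m from the base axis. Payload 15.5 kg.
Tool frame: the origin (TCP) lies at the very end of the fingers, on their centre line; the grasp point (between the pads) lies 19 mm behind it; z points along the fingers, y is the line along which they close (so a half turn about z gives the same grasp; the last joint's range is limited). The gripper opens to 91 mm and grips with 3 to 60 N. Pads are 32 mm wide; open, the fingers measure 118 mm over their backs; the gripper's body (76 mm by 178 mm) begins 60 mm behind the grasp point.
Start: joints at [-1.442, 0.494, 1.345, -0, 1.302, -0.096], TCP at [0.139, -0.609, 0.214] pointing down, gripper open.
Joint ranges: [-2.91, 2.91], [-0.82, 2.16], [0.22, 2.67], [-1.22, 4.37], [0.12, 2.79], [-3.08, 3.08]. Speed limits (rad/s): [1.89, 1.89, 2.57, 3.01, 3.01, 3.01].

## Interface

Orientations are given as a rotation vector (axis times angle).
In Python, from station import env gives the robot as it stands.
- The arm moves only by the tool move_arm, never from a script. Its arguments are lists of equal length, an entry for each row: "xyz": the shift along the tool's x, y, z in cm, a list of three; "spin": the turn about the tool's z in rad. A call has 1 to 10 rows; each row shifts and turns the commanded pose from where the row before left it, along the tool's axes as they then stand; what a row does not reach is not made up. A row lasts 1/10 s, in which the tool goes at most 50 mm and 8.59 degrees, less where a joint would pass 70% of its speed; a pose out of reach is approached as far as the arm can. A call with a gripper value outside its range is refused whole. "grip" is the closure, from 0 (fully open) to 1 (shut), set as the call begins (left out, the last holds). The fingers move at their own pace and stop on an object; "grip_force" is the grip in N (left out, the last holds). Time passes only in rows, so rows that do not move let the fingers close. It gives the time, the measured TCP pose, the force, the opening and the grip force at its end, in the units of the state.
- env.read_state(): the state, without advancing time (a new reading comes with each control period).
- env.grab_frame(name): name is "scene" or "top" or "wrist"; returns (picture, depth): 384x512x3 uint8, red, green, blue; 384x512 float32, m along the optical axis (not along the pixel's ray), 0 where there is no reading.
- env.camera_model(name): a dict with "mtx" (3x3 intrinsics, pixels), "xyz" and "rotation" of the camera in the world. Camera axes: x right, y down, z forward; pixel columns grow to the right and rows downward; lengths in m; the calibration is good to about 2 mm. A picture is of the moment at which its call begins: read the wrist's pose just before it. camera_model takes no time and is no camera call; for the wrist camera it gives the pose at the moment of the call.
- env.hand_in(): hands the job in; it is judged then, once.
Trained networks look in the newest picture that a camera, given by its name, has taken for a name from the list of things; names that differ only in an ending like _2 or _b are one class to them, and where a whole thing is asked for, a point or a joint stands for the part that bears it (a point fixed in the world has none). Each returns a list of dicts, best first, with "p" (0 to 1); they miss things now and then, are a little off and sometimes report something else, mostly with a low value. They report only what shows in the picture. A call takes as long as a camera call. They do not tell look-alikes from the thing itself.
- env.search_frame(camera, thing): "point" ([x, y, z] in m, in the coordinates of the camera as it stood for that picture, good to about 4 mm: the middle of the surface that is visible of it).
The state is a dict: "clock": time; "q": joint angles; "dq": joint speeds; "tau": joint torques, N m; "position": TCP position; "tcp_rot": TCP orientation; "contact_force": force on the tool from outside, world axes, zero at the start; "wrist_torque": the same for the moment, N m; "gripper_width": opening from 0.0 (shut) to 1.0 (fully open); "grasp_force": force on a finger pad.
Only numpy, scipy, OpenCV 4.12 (cv2) and the standard library are available. Lean on these libraries where they do the work, as an engineer would, in place of code of your own. Each camera call takes 0.05 s, during which the arm holds its last target. There are 200 camera calls.

## Task

Set out the fixings caddy: first lay every loose plywood plate lengthwise in a recess of its own and press it down past the spring clips until it sits level and fully home on the recess floor. Then turn the two upside-down square tins mouth-up and stand each in the middle of a plate of its own in the caddy. Leave the glue jar, the roll of tape and the hammer as they are.

Things in the scene. Friction and masses are not known exactly. Their poses are not given: they have to be found in the camera images.
- caddy: Wooden board fixed to the bench, 150 x 304 x 20 mm (its x, y, z), with three recesses in a row along y, 100 mm apart, each 70 mm wide in y with 30 mm between. Origin: centre of its underside. Recess floors lie 12 mm above the bench, the rim 8 mm above the floors. At both x ends of each recess is a sloping steel spring clip, 30 mm wide, about 15 mm high above the floor.
- seat_0 (a point): Centre of the floor of recess 0 (axes as the caddy's; y = -100 mm of the caddy). A plate laid here rests on the two clips, underside about 6 mm above the floor, until pressed down in the middle with about 15 N (it begins to move at about 5 N); it then stays down, underside on the floor, top 4 mm above the rim.
- seat_1 (a point): Centre of the floor of recess 1 (axes as the caddy's; y = +0 mm of the caddy). A plate laid here rests on the two clips, underside about 6 mm above the floor, until pressed down in the middle with about 15 N (it begins to move at about 5 N); it then stays down, underside on the floor, top 4 mm above the rim.
- seat_2 (a point): Centre of the floor of recess 2 (axes as the caddy's; y = +100 mm of the caddy). A plate laid here rests on the two clips, underside about 6 mm above the floor, until pressed down in the middle with about 15 N (it begins to move at about 5 N); it then stays down, underside on the floor, top 4 mm above the rim.
- plate_a: Bare plywood plate 90 x 64 x 12 mm (its x, y, z), about 90 g. Origin: centre of the face underneath at the start; z points up from it. Fits a recess with its 90 mm length along the caddy's x, either way round and either face up. Two or three plates are there (absent: None).
- plate_b: Bare plywood plate 90 x 64 x 12 mm (its x, y, z), about 90 g. Origin: centre of the face underneath at the start; z points up from it. Fits a recess with its 90 mm length along the caddy's x, either way round and either face up. Two or three plates are there (absent: None).
- plate_c: Bare plywood plate 90 x 64 x 12 mm (its x, y, z), about 90 g. Origin: centre of the face underneath at the start; z points up from it. Fits a recess with its 90 mm length along the caddy's x, either way round and either face up. Two or three plates are there (absent: None).
- tin_a: Square steel tin, 50 x 50 mm outside, 70 mm tall, walls and bottom 3 mm, about 150 g, open at one end; mouth-down on the bench at the start. Origin: centre of the mouth (rim plane); z runs from mouth to closed bottom (z up = mouth-down, z down = mouth-up); x and y square to its sides.
- tin_b: Square steel tin, 50 x 50 mm outside, 70 mm tall, walls and bottom 3 mm, about 150 g, open at one end; mouth-down on the bench at the start. Origin: centre of the mouth (rim plane); z runs from mouth to closed bottom (z up = mouth-down, z down = mouth-up); x and y square to its sides.
- tin_a_base (a point): Centre of the outside of the closed bottom of tin_a, 70 mm from its origin along its z.
- tin_b_base (a point): Centre of the outside of the closed bottom of tin_b, 70 mm from its origin along its z.
- glue_jar: Bystander: squat yellow glue jar with a white cap, 70 mm in diameter, 90 mm tall, standing; origin at the centre of its underside.
- tape_roll: Bystander: roll of paper tape lying flat, 100 mm in diameter, 25 mm high; origin at the centre of its underside.
- hammer: Bystander: hammer lying on the bench; origin on its underside, handle along its -x.
- plate_a_mid (a point): Centre of plate_a's thickness, 6 mm above its origin along its z.
- plate_b_mid (a point): Centre of plate_b's thickness, 6 mm above its origin along its z.
- plate_c_mid (a point): Centre of plate_c's thickness, 6 mm above its origin along its z.
There are look-alikes about, which are no part of the job. Leave any red look-alike of the tin_a alone. Leave any white look-alike of the plate_c alone.

How it is judged:
By the outcome, as a careful person would: the job done as asked, in the order asked, and still so for the second after the job is handed in, with the robot touching nothing.
Of plate_a, plate_b, plate_c only 2 to 3 are there at a start; the rules pass over those that are not, and their reading is None.
At some moment in a run one of plate_a, plate_b, plate_c, tin_a, tin_b may be knocked a few centimetres aside while the robot is not near it.
It also fails if it takes over 210 s, if anything falls off the work surface, if the arm or the gripper's body presses on something with over 40 N, if the wrist force passes 120 N, or if a joint passes its speed limit or range.

## Working session

There is one attempt and no reset: what is moved stays moved. The work goes in short steps, Python scripts to look and compute and a tool call to move; the robot and the scene stay as the last step left them, time stands still between calls to the robot, and variables do not carry over. Pictures are saved under pics/ and viewed, at most 14 in all, crops included, and the job is handed in when it is done.

Besides the shell and the picture viewer there is one more tool, called after ">>>" by a JSON object that holds its "op" and its "data", one argument or row to a line. move_arm: Moves the arm, as the interface text tells. Its arguments: {"type":"object","properties":{"xyz":{"type":"array","items":{"type":"array","items":{"type":"number"}}},"spin":{"type":"array","items":{"type":"number"}},"grip":{"type":"number"},"grip_force":{"type":"number"}},"required":["xyz","spin"]}

```bash
mkdir -p pics
cat > h.py <<'E'
import numpy as np, cv2
from scipy.spatial.transform import Rotation as R
from station import env
def rot(m):
    r=np.array(m['rotation'],float)
    return R.from_rotvec(r).as_matrix() if r.size==3 else r.reshape(3,3)
def grab(name,save=None):
    m=env.camera_model(name); im,d=env.grab_frame(name)
    if save: cv2.imwrite('pics/'+save,im[:,:,::-1])
    return im,d,m
def cloud(d,m):
    K=np.array(m['mtx']); v,u=np.indices(d.shape)
    P=np.stack([(u-K[0,2])/K[0,0]*d,(v-K[1,2])/K[1,1]*d,d],-1)
    return P@rot(m).T+np.array(m['xyz'])
def find(name,thing,m):
    return [(round(x['p'],2),np.round(rot(m)@np.array(x['point'])+m['xyz'],3)) for x in env.search_frame(name,thing)]
E
python3 - <<'E'
from h import *
s=env.read_state();print(s['clock'],s['position'],s['tcp_rot'])
im,d,m=grab('top','top0.png');print(m['xyz'],rot(m))
for t in['plate_a','tin_a','caddy','glue_jar','tape_roll','hammer']:
    for x in find('top',t,m):print(t,*x)
np.savez('top0.npz',im=im,d=d,P=cloud(d,m))
im,d,m=grab('scene','scene0.png');print(m['xyz'])
E
```

```text
0.0 [ 0.13865    -0.609029    0.21332678] [-3.12069693e+00 -3.50649832e-01  5.65931896e-05]
[0.41628264 0.01672464 1.43672709] [[ 1.90107077e-02 -9.98433439e-01  5.26237668e-02]
 [-9.99818039e-01 -1.90672606e-02 -5.72784282e-04]
 [ 1.57527806e-03 -5.26033023e-02 -9.98614245e-01]]
plate_a 0.98 [0.441 0.095 0.014]
plate_a 0.97 [0.264 0.265 0.013]
plate_a 0.93 [0.434 0.251 0.014]
plate_a 0.66 [0.452 0.405 0.013]
tin_a 0.88 [0.737 0.213 0.068]
tin_a 0.79 [0.575 0.239 0.065]
tin_a 0.75 [0.583 0.094 0.07 ]
caddy 0.9 [ 0.559 -0.215  0.012]
glue_jar 0.94 [ 0.324 -0.398  0.09 ]
glue_jar 0.64 [ 0.557 -0.214  0.008]
tape_roll 0.6 [0.728 0.008 0.024]
hammer 0.91 [0.64  0.432 0.025]
hammer 0.69 [0.433 0.252 0.012]
[ 1.24407498 -0.32420108  0.93659708]
```

View pics/top0.png

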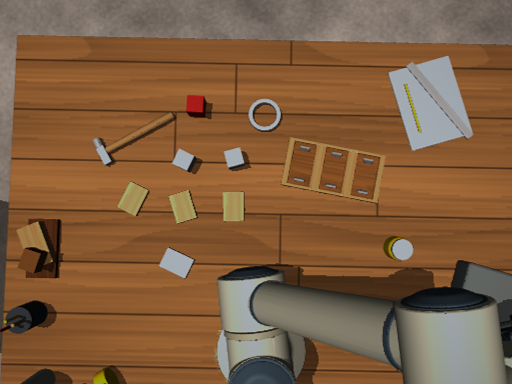

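View pics/scene0.png

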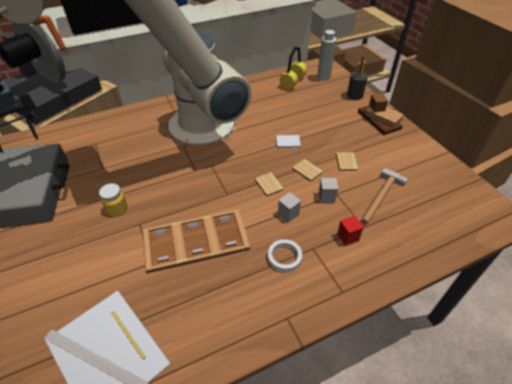

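Top view: three bare plates at px (134,198), (183,206), (233,206), white look-alike at (177,262). Grey tins are at (184,160) and (235,158), with a red look-alike at (197,105). The caddy at (333,170) is empty. Next: refine poses from the top depth image.

```bash
cat >> h.py <<'E'
def rects(P,d,lo,hi,box,step=0.0015):
    """min-area rects of blobs with height in lo..hi inside box (x0,x1,y0,y1): centre, size, long-axis yaw(deg), n, z"""
    ok=(d>0)&(P[...,2]>lo)&(P[...,2]<hi)&(P[...,0]>box[0])&(P[...,0]<box[1])&(P[...,1]>box[2])&(P[...,1]<box[3])
    n,l=cv2.connectedComponents(ok.astype(np.uint8)); out=[]
    for i in range(1,n):
        q=P[l==i]
        if len(q)<60: continue
        c,s,a=cv2.minAreaRect((q[:,:2]*1000).astype(np.float32))
        if s[0]<s[1]: s=s[::-1];a+=90
        out.append((np.round(c,1),np.round(s,1),round((a+90)%180-90,1),len(q),round(float(np.median(q[:,2]))*1000,1)))
    return out
E
python3 - <<'E'
from h import *
z=np.load('top0.npz');P,d=z['P'],z['d']
print('K',env.camera_model('top')['mtx'][0])
for lo,hi,b in[(.006,.02,(.35,.55,.0,.5)),(.055,.08,(.5,.65,.0,.35)),(.013,.04,(.4,.7,-.45,-.03)),(.01,.04,(.65,.8,-.1,.1))]:
    print(lo)
    for r in rects(P,d,lo,hi,b):print(*r)
m=env.camera_model('wrist');s=env.read_state();Rt=R.from_rotvec(s['tcp_rot']).as_matrix()
print('wrist in tool',Rt.T@(np.array(m['xyz'])-s['position']),'\n',Rt.T@rot(m),m['mtx'][0]);print(Rt)
E
```

```text
K [458.47974215   0.         259.10485546]
0.006
[458.4 408.8] [91.9 69.6] -24.7 605 12.7
[436.3 252.4] [94.6 65.4] 18.8 600 12.6
[437.7  95. ] [92.5 63.6] 3.3 582 12.6
0.055
[585.2  93.1] [50.2 50.1] 17.0 286 70.6
[575.5 245.8] [51.7 49.7] 65.1 292 70.0
0.013
[ 557.9 -214.1] [305.6 151.1] 80.0 3117 18.5
0.01
[725.6   3.8] [97.4 96.9] 44.7 383 24.6
wrist in tool [ 0.08562708 -0.00055082 -0.17084741] 
 [[ 7.27660793e-04 -9.54962586e-01 -2.96725343e-01]
 [ 9.99999616e-01  5.50187868e-04  6.81612439e-04]
 [-4.87659693e-04 -2.96725726e-01  9.54962620e-01]] [335.84173699   0.         255.95185499]
[[ 9.75057088e-01  2.21954217e-01 -3.58632692e-05]
 [ 2.21954219e-01 -9.75057074e-01  1.66769287e-04]
 [ 2.04641224e-06 -1.70569580e-04 -9.99999985e-01]]
```

```bash
cat >> h.py <<'E'
def go(x,y,z,yaw,step=.04,start=None):
    """print tool-axis rows from the measured pose to x,y,z (m), tool-x yaw (deg): shifts first, then spins"""
    s=env.read_state();Rt=R.from_rotvec(s['tcp_rot']).as_matrix()
    p=np.array(s['position']) if start is None else np.array(start)
    t=Rt.T@(np.array([x,y,z])-p)*100
    y0=np.degrees(np.arctan2(Rt[1,0],Rt[0,0])); sp=np.radians((y0-yaw+180)%360-180)
    n=int(np.ceil(np.linalg.norm(t)/100/step)); k=int(np.ceil(abs(sp)/.12))
    print('t %.1f'%s['clock'],'pos',np.round(p,4),'yaw %.1f'%y0,'f',np.round(s['contact_force'],1),'w %.3f'%s['gripper_width'])
    print('total',np.round(t,2),'->',n,'x',np.round(t/max(n,1),2),'; spin',round(sp,3),'->',k,'x',round(sp/max(k,1),3))
E
python3 -c "
from h import *
go(.52,-.214,.213,-10)"
```

```text
t 0.4 pos [ 0.1387 -0.6094  0.2138] yaw 12.8 f [-0.1  0.6  0.1] w 1.002
total [ 45.96 -30.09   0.09] -> 14 x [ 3.28 -2.15  0.01] ; spin 0.398 -> 4 x 0.1
```

>>> {"op": "move_arm", "data": {
  "xyz": [
    [3.3,-2.15,0],
    [3.3,-2.15,0],
    [3.3,-2.15,0],
    [3.3,-2.15,0],
    [3.3,-2.15,0],
    [3.3,-2.15,0],
    [3.3,-2.15,0],
    [3.3,-2.15,0],
    [3.3,-2.15,0],
    [3.3,-2.15,0]
  ],
  "spin": [0,0,0,0,0,0,0,0,0,0],
  "grip": 0
}}

```text
clock: 1.4
position: [0.4138, -0.3253, 0.2141]
tcp_rot: [3.122, 0.351, 0.0]
contact_force: [-0.1, -1.4, -0.0]
gripper_width: 0.999
grasp_force: 0.0
```

>>> {"op": "move_arm", "data": {
  "xyz": [
    [3.3,-2.15,0],
    [3.3,-2.15,0],
    [3.3,-2.15,0],
    [3.3,-2.15,0],
    [0,0,0],
    [0,0,0],
    [0,0,0],
    [0,0,0],
    [0,0,0],
    [0,0,0]
  ],
  "spin": [0,0,0,0,0.1,0.1,0.1,0.1,0,0]
}}

```text
clock: 2.4
position: [0.5224, -0.2134, 0.2139]
tcp_rot: [3.13, -0.272, 0.0]
contact_force: [-0.3, -0.6, -0.1]
gripper_width: 0.998
grasp_force: 0.0
```

Run:
```python
from h import *
im,d,m=grab('wrist','w1.png');P=cloud(d,m)
for r in rects(P,d,.0135,.026,(.4,.75,-.45,-.03)):print(*r)
np.savez('w1.npz',im=im,d=d,P=P)
ok=(d>0)&(abs(P[...,2])<.005);print('bench z',np.median(P[ok][:,2]))
go(.438,.095,.15,3.3)
```

```text
[708.1 -36.1] [32.1 12.5] -13.7 496 23.9
[ 560.5 -212.5] [305.1 149.5] 80.1 16159 19.9
[ 626.1 -121.5] [32.7 12.5] 82.7 304 23.2
[ 608.8 -221.1] [30.  12.3] 82.4 295 23.7
[ 592.1 -319.7] [30.7 12.1] 80.2 310 23.6
[ 528.2 -105.4] [30.8 14.5] 81.2 289 22.6
[ 511.2 -203.2] [31.2 14.6] 81.5 273 22.4
[ 494.  -302.1] [29.9 15.3] 79.5 293 22.3
bench z -6.238853500151187e-05
t 2.5 pos [ 0.5224 -0.2134  0.2139] yaw -9.9 f [-1.2 -0.1  0.1] w 1.002
total [-13.63 -28.92   6.39] -> 9 x [-1.51 -3.21  0.71] ; spin -0.231 -> 2 x -0.115
```

View pics/w1.png

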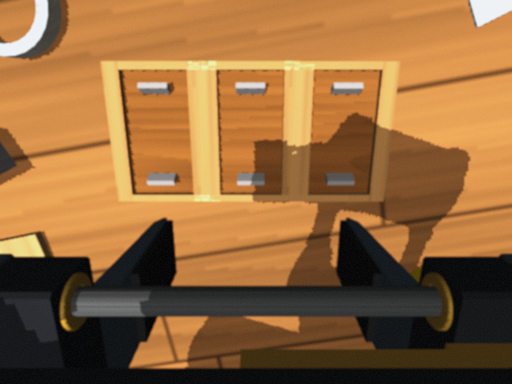

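Wrist view: the whole caddy is visible and empty, with clips at rows ~88 and ~180 and the centre at (250,130). It agrees with the top view. On to the first plate.

>>> {"op": "move_arm", "data": {
  "xyz": [
    [-2.15,-3.2,0.6],
    [-2.15,-3.2,0.6],
    [-2.15,-3.2,0.6],
    [-2.15,-3.2,0.6],
    [-2.15,-3.2,0.6],
    [-2.15,-3.2,0.6],
    [-2.15,-3.2,0.6],
    [-2.15,-3.2,0.6],
    [-2.15,-3.2,0.6],
    [0,0,0]
  ],
  "spin": [0,0,0,0,0,0,0,0,-0.115,-0.115]
}}

```text
clock: 3.45
position: [0.3799, 0.1069, 0.1594]
tcp_rot: [-3.14, -0.1, 0.003]
contact_force: [-0.7, -0.7, -0.8]
gripper_width: 0.998
grasp_force: 0.0
```

>>> {"op": "move_arm", "data": {
  "xyz": [
    [0,0,0],
    [0,0,0],
    [0,0,0]
  ],
  "spin": [0,0,0]
}}

```text
clock: 3.75
position: [0.3829, 0.1035, 0.1601]
tcp_rot: [3.141, 0.079, 0.001]
contact_force: [0.0, -0.7, 0.4]
gripper_width: 1.001
grasp_force: 0.0
```

Run:
```python
from h import *
im,d,m=grab('wrist','w2.png');P=cloud(d,m)
for r in rects(P,d,.006,.02,(.36,.55,.0,.32)):print(*r)
for r in rects(P,d,.055,.08,(.5,.65,.0,.35)):print('tin',*r)
go(.4377,.095,.1,3.3)
```

```text
[437.7 253.3] [90.1 65.2] 18.7 7011 11.9
[441.5  95.9] [90.1 63.9] 2.2 6737 12.0
t 3.8 pos [0.3828 0.1035 0.16  ] yaw 2.9 f [ 0.2  0.4 -0.1] w 1.002
total [5.43 1.13 6.  ] -> 3 x [1.81 0.38 2.  ] ; spin -0.007 -> 1 x -0.007
```

>>> {"op": "move_arm", "data": {
  "xyz": [
    [1.94,0.35,2],
    [1.94,0.35,2],
    [1.94,0.36,2],
    [0,0,2.5],
    [0,0,2.5],
    [0,0,2.5],
    [0,0,1.5],
    [0,0,0.5],
    [0,0,0],
    [0,0,0]
  ],
  "spin": [0.012,0,0,0,0,0,0,0,0,0]
}}

```text
clock: 4.8
position: [0.4415, 0.096, 0.0055]
tcp_rot: [-3.141, -0.064, -0.001]
contact_force: [-0.6, -0.1, -0.3]
gripper_width: 0.997
grasp_force: 0.0
```

>>> {"op": "move_arm", "data": {
  "xyz": [
    [0,0,0],
    [0,0,0],
    [0,0,0],
    [0,0,0],
    [0,0,0],
    [0,0,0],
    [0,0,0],
    [0,0,0]
  ],
  "spin": [0,0,0,0,0,0,0,0],
  "grip": 1,
  "grip_force": 25
}}

```text
clock: 5.6
position: [0.4412, 0.0962, 0.0052]
tcp_rot: [-3.141, -0.066, -0.001]
contact_force: [-1.4, -0.2, 7.1]
gripper_width: 0.698
grasp_force: 25.0
```

```bash
python3 -c "
from h import *
go(.5774,-.1138,.12,-9.9)"
```

```text
t 5.6 pos [0.4412 0.0962 0.0052] yaw 2.4 f [-1.4 -0.2  7.1] w 0.698
total [ 12.74  21.55 -11.47] -> 7 x [ 1.82  3.08 -1.64] ; spin 0.215 -> 2 x 0.107
```

>>> {"op": "move_arm", "data": {
  "xyz": [
    [0,0,-2],
    [0,0,-3],
    [0,0,-3],
    [1.82,3.08,-0.5],
    [1.82,3.08,-0.5],
    [1.82,3.08,-0.5],
    [1.82,3.08,-0.5],
    [1.82,3.08,-0.5],
    [1.82,3.08,-0.5],
    [1.82,3.08,-0.5]
  ],
  "spin": [0,0,0,0,0,0,0,0,0,0]
}}

```text
clock: 6.6
position: [0.5776, -0.1152, 0.12]
tcp_rot: [-3.141, -0.065, 0.001]
contact_force: [0.6, 0.4, -1.7]
gripper_width: 0.701
grasp_force: 25.0
```

>>> {"op": "move_arm", "data": {
  "xyz": [
    [0,0,0],
    [0,0,0],
    [0,0,1],
    [0,0,2],
    [0,0,2],
    [0,0,0],
    [0,0,0],
    [0,0,0]
  ],
  "spin": [0.107,0.107,0,0,0,0,0,0]
}}

```text
clock: 7.4
position: [0.5777, -0.114, 0.0707]
tcp_rot: [3.13, -0.268, 0.002]
contact_force: [-0.8, 0.3, -1.1]
gripper_width: 0.698
grasp_force: 25.0
```

```bash
python3 -c "
from h import *
im,d,m=grab('wrist','w3.png')
go(.5774,-.1138,.025,-9.9)"
```

```text
t 7.5 pos [ 0.5778 -0.114   0.0708] yaw -9.8 f [ 0.5 -0.  -0.9] w 0.701
total [-0.05 -0.01  4.58] -> 2 x [-0.02 -0.01  2.29] ; spin 0.002 -> 1 x 0.002
```

View pics/w3.png

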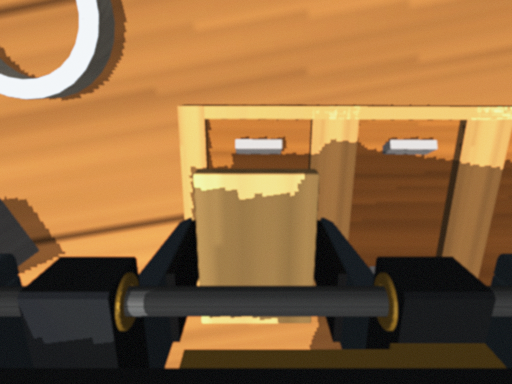

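The held plate spans px 195–317, centred over recess 2, whose clip is at (259,145). Lowering.

>>> {"op": "move_arm", "data": {
  "xyz": [
    [0,0,2],
    [0,0,1.5],
    [0,0,0.6],
    [0,0,0.4],
    [0,0,0.2],
    [0,0,0],
    [0,0,0]
  ],
  "spin": [0,0,0,0,0,0,0]
}}

```text
clock: 8.15
position: [0.5778, -0.1141, 0.0235]
tcp_rot: [3.13, -0.27, 0.002]
contact_force: [2.2, 0.8, -0.4]
gripper_width: 0.697
grasp_force: 25.0
```

>>> {"op": "move_arm", "data": {
  "xyz": [
    [0,0,0],
    [0,0,0],
    [0,0,0],
    [0,0,0],
    [0,0,-2],
    [0,0,-4],
    [0,0,-4],
    [0,0,0]
  ],
  "spin": [0,0,0,0,0,0,0,0],
  "grip": 0.1
}}

```text
clock: 8.95
position: [0.5799, -0.1147, 0.1279]
tcp_rot: [3.128, -0.27, 0.012]
contact_force: [0.2, -0.3, -0.8]
gripper_width: 0.896
grasp_force: 0.0
```

>>> {"op": "move_arm", "data": {
  "xyz": [
    [-3,0,0],
    [-3,0,0],
    [0,0,0],
    [0,0,0],
    [0,0,0]
  ],
  "spin": [0,0,0,0,0],
  "grip": 1
}}

```text
clock: 9.45
position: [0.519, -0.1039, 0.1229]
tcp_rot: [3.13, -0.27, 0.001]
contact_force: [-0.5, 0.7, 0.0]
gripper_width: 0.489
grasp_force: 0.0
```

Run:
```python
from h import *
im,d,m=grab('wrist','w4.png');P=cloud(d,m)
for r in rects(P,d,.027,.045,(.45,.7,-.2,-.03)):print(*r)
for r in rects(P,d,.0135,.0255,(.45,.7,-.4,-.0)):print(*r)
go(.5774,-.1138,.05,-9.9)
```

```text
[ 577.8 -112.9] [89.5 64. ] -9.8 9721 29.9
[682.9  -8.3] [17.2  5.3] -83.6 215 21.8
[ 563.1 -197.5] [273.7 150.6] 80.2 24937 20.0
[ 629.2 -123. ] [29.7  3.7] 80.4 134 24.7
[ 609.5 -221.1] [30.6 12.5] 80.4 508 21.9
[ 593.  -310.5] [13.5 10.6] 79.6 205 19.7
[ 624.4 -122.3] [30.   3.3] 80.1 191 22.4
[ 510.8 -203.9] [30.8 15.7] 80.2 473 21.2
[ 496. -302.] [30.6 11.8] 79.4 485 20.6
[ 528.4 -105.3] [29.2  7.3] 79.9 188 24.5
t 9.5 pos [ 0.5191 -0.1039  0.1229] yaw -9.9 f [ 0.7 -0.2 -0.2] w 0.454
total [ 5.91 -0.02  7.29] -> 3 x [ 1.97 -0.01  2.43] ; spin 0.001 -> 1 x 0.001
```

>>> {"op": "move_arm", "data": {
  "xyz": [
    [2,0,2.4],
    [2,0,2.4],
    [1.95,0,2.4],
    [0,0,0],
    [0,0,1],
    [0,0,0.4],
    [0,0,0.2],
    [0,0,0.2],
    [0,0,0.2],
    [0,0,0]
  ],
  "spin": [0,0,0,0,0,0,0,0,0,0]
}}

```text
clock: 10.5
position: [0.5767, -0.1139, 0.031]
tcp_rot: [3.13, -0.27, 0.0]
contact_force: [1.1, 0.4, -1.1]
gripper_width: 0.007
grasp_force: 0.0
```

>>> {"op": "move_arm", "data": {
  "xyz": [
    [0,0,0.2],
    [0,0,0.1],
    [0,0,0.1],
    [0,0,0.1],
    [0,0,0]
  ],
  "spin": [0,0,0,0,0]
}}

```text
clock: 11.0
position: [0.5773, -0.114, 0.0264]
tcp_rot: [3.13, -0.27, 0.002]
contact_force: [-0.6, 0.1, 7.4]
gripper_width: 0.008
grasp_force: 3.7
```

>>> {"op": "move_arm", "data": {
  "xyz": [
    [0,0,0.1],
    [0,0,0.1],
    [0,0,0.1],
    [0,0,0.1],
    [0,0,0]
  ],
  "spin": [0,0,0,0,0]
}}

```text
clock: 11.5
position: [0.5773, -0.114, 0.0242]
tcp_rot: [3.129, -0.27, 0.003]
contact_force: [-9.0, 2.7, 43.5]
gripper_width: 0.006
grasp_force: 21.9
```

>>> {"op": "move_arm", "data": {
  "xyz": [
    [0,0,-2],
    [0,0,-4],
    [0,0,-4],
    [0,0,-3.5],
    [-3,0,0],
    [-3,0,0],
    [0,0,0],
    [0,0,0]
  ],
  "spin": [0,0,0,0,0,0,0,0],
  "grip": 0
}}

```text
clock: 12.3
position: [0.5175, -0.1035, 0.1571]
tcp_rot: [3.13, -0.27, 0.001]
contact_force: [1.3, -0.4, 0.7]
gripper_width: 0.674
grasp_force: 0.0
```

Run:
```python
from h import *
im,d,m=grab('wrist','w5.png');P=cloud(d,m)
for r in rects(P,d,.0222,.045,(.45,.7,-.2,-.03)):print(*r)
im,d,m=grab('top');P=cloud(d,m)
for r in rects(P,d,.006,.02,(.35,.55,.0,.5)):print('plate',*r)
go(.381,.234,.16,18.7)
```

```text
[ 629.7 -123.5] [29.5  7.9] 80.2 359 25.1
[ 578.7 -113.1] [88.6 64. ] -9.9 7355 24.0
[ 527.6 -105.1] [29.   7.8] 79.8 265 25.2
[ 513.1 -194.5] [11.2  7.6] 81.9 107 25.0
plate [459.  408.3] [94.1 70.7] -26.7 605 12.6
plate [437.3 253.2] [95.9 69. ] 16.1 604 12.9
t 12.4 pos [ 0.5185 -0.1038  0.157 ] yaw -9.9 f [-0.6 -0.6 -0. ] w 0.764
total [-19.33 -30.92  -0.32] -> 10 x [-1.93 -3.09 -0.03] ; spin -0.499 -> 5 x -0.1
```

>>> {"op": "move_arm", "data": {
  "xyz": [
    [-1.93,-3.09,0],
    [-1.93,-3.09,0],
    [-1.93,-3.09,0],
    [-1.93,-3.09,0],
    [-1.93,-3.09,0],
    [-1.93,-3.09,0],
    [-1.93,-3.09,0],
    [-1.93,-3.09,0],
    [-1.93,-3.09,0],
    [-1.93,-3.09,0]
  ],
  "spin": [0,0,0,0,0,0,0,0,0,0]
}}

```text
clock: 13.4
position: [0.3806, 0.2357, 0.1569]
tcp_rot: [-3.13, 0.27, -0.001]
contact_force: [1.2, 0.7, -0.4]
gripper_width: 0.998
grasp_force: 0.0
```

>>> {"op": "move_arm", "data": {
  "xyz": [
    [0,0,0],
    [0,0,0],
    [0,0,0],
    [0,0,0],
    [0,0,0],
    [0,0,0],
    [0,0,0]
  ],
  "spin": [-0.1,-0.1,-0.1,-0.1,-0.1,0,0]
}}

```text
clock: 14.1
position: [0.381, 0.2342, 0.1568]
tcp_rot: [-3.1, -0.508, -0.0]
contact_force: [-0.3, -0.6, 0.7]
gripper_width: 1.0
grasp_force: 0.0
```

Run:
```python
from h import *
im,d,m=grab('wrist','w6.png');P=cloud(d,m)
r=rects(P,d,.006,.02,(.36,.55,.15,.5))
for x in r:print(*x)
b=min(r,key=lambda x:abs(x[0][1]-253));go(b[0][0]/1e3,b[0][1]/1e3,.005,b[2])
```

```text
[459.4 408.7] [90.3 65.1] -25.3 7400 11.9
[437.7 253.5] [89.6 64.1] 18.6 6919 12.0
t 14.2 pos [0.3808 0.2341 0.1568] yaw 18.6 f [-0.  -0.6 -0.4] w 1.003
total [ 6.01 -0.02 15.18] -> 5 x [ 1.2  -0.    3.04] ; spin 0.0 -> 1 x 0.0
```

>>> {"op": "move_arm", "data": {
  "xyz": [
    [2,0,2],
    [2,0,2],
    [2,0,2],
    [0,0,3],
    [0,0,3],
    [0,0,2],
    [0,0,1.1],
    [0,0,0],
    [0,0,0]
  ],
  "spin": [0,0,0,0,0,0,0,0,0]
}}

```text
clock: 15.05
position: [0.4377, 0.2534, 0.0065]
tcp_rot: [-3.1, -0.512, -0.001]
contact_force: [-0.5, -0.0, -0.4]
gripper_width: 0.996
grasp_force: 0.0
```

>>> {"op": "move_arm", "data": {
  "xyz": [
    [0,0,0],
    [0,0,0],
    [0,0,0],
    [0,0,0],
    [0,0,0],
    [0,0,0],
    [0,0,0],
    [0,0,-2],
    [0,0,-4],
    [0,0,-5.5]
  ],
  "spin": [0,0,0,0,0,0,0,0,0,0],
  "grip": 1,
  "grip_force": 25
}}

```text
clock: 16.05
position: [0.4361, 0.2527, 0.1161]
tcp_rot: [3.099, 0.512, -0.005]
contact_force: [1.4, 0.6, -0.6]
gripper_width: 0.699
grasp_force: 25.0
```

```bash
python3 -c "
from h import *
go(.5602,-.2123,.12,-9.9)"
```

```text
t 16.1 pos [0.4361 0.2527 0.1161] yaw 18.8 f [ 1.4  0.6 -0.6] w 0.699
total [-3.22 48.02 -0.37] -> 13 x [-0.25  3.69 -0.03] ; spin 0.5 -> 5 x 0.1
```

>>> {"op": "move_arm", "data": {
  "xyz": [
    [-0.25,3.7,0],
    [-0.25,3.7,0],
    [-0.25,3.7,0],
    [-0.25,3.7,0],
    [-0.25,3.7,0],
    [-0.25,3.7,0],
    [-0.25,3.7,0],
    [-0.25,3.7,0],
    [-0.25,3.7,0],
    [-0.25,3.7,0]
  ],
  "spin": [0,0,0,0,0,0,0,0,0,0]
}}

```text
clock: 17.05
position: [0.5328, -0.1067, 0.116]
tcp_rot: [-3.099, -0.512, 0.0]
contact_force: [0.1, -0.0, -0.8]
gripper_width: 0.698
grasp_force: 25.0
```

>>> {"op": "move_arm", "data": {
  "xyz": [
    [-0.25,3.7,0],
    [-0.25,3.7,0],
    [-0.25,3.6,0],
    [0,0,0],
    [0,0,0],
    [0,0,0],
    [0,0,0],
    [0,0,0],
    [0,0,2],
    [0,0,0]
  ],
  "spin": [0,0,0,0.1,0.1,0.1,0.1,0.1,0,0]
}}

```text
clock: 18.05
position: [0.5598, -0.211, 0.0942]
tcp_rot: [-3.129, 0.27, 0.005]
contact_force: [-0.3, 0.6, -0.4]
gripper_width: 0.698
grasp_force: 25.0
```

```bash
python3 -c "
from h import *
go(.5602,-.2123,.0245,-9.9)"
```

```text
t 18.1 pos [ 0.5598 -0.211   0.0942] yaw -9.9 f [-0.3  0.6 -0.4] w 0.698
total [0.09 0.13 6.97] -> 2 x [0.04 0.06 3.48] ; spin 0.001 -> 1 x 0.001
```

>>> {"op": "move_arm", "data": {
  "xyz": [
    [0.05,0.1,2],
    [0,0,2],
    [0,0,1.6],
    [0,0,0.6],
    [0,0,0.4],
    [0,0,0.3],
    [0,0,0],
    [0,0,0]
  ],
  "spin": [0,0,0,0,0,0,0,0]
}}

```text
clock: 18.85
position: [0.5617, -0.2129, 0.0275]
tcp_rot: [3.13, -0.27, 0.001]
contact_force: [-0.8, -0.1, -0.2]
gripper_width: 0.696
grasp_force: 25.0
```

>>> {"op": "move_arm", "data": {
  "xyz": [
    [0,0,0],
    [0,0,0],
    [0,0,0],
    [0,0,0],
    [0,0,-2],
    [0,0,-4],
    [0,0,-4],
    [0,0,0]
  ],
  "spin": [0,0,0,0,0,0,0,0],
  "grip": 0.1
}}

```text
clock: 19.65
position: [0.5639, -0.2139, 0.132]
tcp_rot: [3.127, -0.27, 0.011]
contact_force: [0.3, 0.4, -0.1]
gripper_width: 0.903
grasp_force: 0.0
```

>>> {"op": "move_arm", "data": {
  "xyz": [
    [-3,0,0],
    [-3,0,0],
    [0,0,0],
    [0,0,0],
    [0,0,0],
    [0,0,0]
  ],
  "spin": [0,0,0,0,0,0],
  "grip": 1
}}

```text
clock: 20.25
position: [0.503, -0.2027, 0.1268]
tcp_rot: [3.13, -0.27, 0.001]
contact_force: [0.3, -0.7, 0.1]
gripper_width: 0.407
grasp_force: 0.0
```

Run:
```python
from h import *
im,d,m=grab('wrist','w7.png');P=cloud(d,m)
for r in rects(P,d,.0262,.045,(.45,.7,-.4,-.03)):print(*r)
go(.5602,-.2123,.032,-9.9)
```

```text
[ 561.2 -211.7] [89.5 64.2] -9.8 9412 29.7
t 20.3 pos [ 0.5029 -0.2026  0.1268] yaw -9.9 f [-0.2  0.5  0.1] w 0.364
total [ 5.81 -0.03  9.48] -> 3 x [ 1.94 -0.01  3.16] ; spin 0.001 -> 1 x 0.001
```

>>> {"op": "move_arm", "data": {
  "xyz": [
    [1.95,0,3],
    [1.95,0,3],
    [1.9,0,3],
    [0,0,0],
    [0,0,0.3],
    [0,0,0.3],
    [0,0,0.2],
    [0,0,0.1],
    [0,0,0.1],
    [0,0,0]
  ],
  "spin": [0,0,0,0,0,0,0,0,0,0]
}}

```text
clock: 21.3
position: [0.5597, -0.2127, 0.0281]
tcp_rot: [3.129, -0.27, 0.002]
contact_force: [-1.1, 0.2, 5.4]
gripper_width: 0.009
grasp_force: 2.5
```

>>> {"op": "move_arm", "data": {
  "xyz": [
    [0,0,0.1],
    [0,0,0.1],
    [0,0,0.1],
    [0,0,0.05],
    [0,0,0]
  ],
  "spin": [0,0,0,0,0]
}}

```text
clock: 21.8
position: [0.5598, -0.2127, 0.0243]
tcp_rot: [3.129, -0.27, 0.002]
contact_force: [1.0, -0.4, 7.5]
gripper_width: 0.004
grasp_force: 3.7
```

>>> {"op": "move_arm", "data": {
  "xyz": [
    [0,0,0.1],
    [0,0,0],
    [0,0,0]
  ],
  "spin": [0,0,0]
}}

```text
clock: 22.1
position: [0.5598, -0.2127, 0.0242]
tcp_rot: [3.129, -0.27, 0.003]
contact_force: [-4.9, 1.3, 25.5]
gripper_width: 0.004
grasp_force: 12.8
```

>>> {"op": "move_arm", "data": {
  "xyz": [
    [0,0,-2],
    [0,0,-4],
    [0,0,-4],
    [0,0,-3.5],
    [-3,0,0],
    [-3,0,0],
    [0,0,0],
    [0,0,0]
  ],
  "spin": [0,0,0,0,0,0,0,0],
  "grip": 0
}}

```text
clock: 22.9
position: [0.5, -0.2021, 0.1579]
tcp_rot: [3.13, -0.271, 0.001]
contact_force: [0.1, 0.3, -0.5]
gripper_width: 0.676
grasp_force: 0.0
```

Run:
```python
from h import *
im,d,m=grab('wrist','w8.png');P=cloud(d,m)
for r in rects(P,d,.0222,.045,(.45,.7,-.4,-.03)):print(*r)
im,d,m=grab('top');P=cloud(d,m)
for r in rects(P,d,.006,.02,(.35,.55,.0,.5)):print('plate',*r)
for r in rects(P,d,.055,.08,(.5,.68,.0,.35)):print('tin',*r)
go(.405,.434,.16,-25.3)
```

```text
[ 629.4 -123.4] [30.3  7.8] 80.3 358 25.2
[ 612.4 -221.5] [29.5  7.9] 80.4 346 25.3
[ 593.1 -319.6] [30.4  7.9] 80.2 365 25.1
[ 578.7 -112.7] [89.6 65.5] -9.9 7452 23.9
[ 561.5 -211.8] [89.6 64. ] -9.9 7411 24.0
[ 494.  -302.3] [30.   8.5] 80.3 291 25.0
[ 526.9 -105.3] [30.4  8.3] 78.1 283 24.9
[ 510.3 -203.8] [29.   8.7] 80.0 279 25.1
plate [459.1 408.9] [92.9 69.1] -25.7 602 12.2
tin [585.7  93.2] [50.7 50. ] 16.6 287 70.3
tin [575.2 245.6] [50.8 49.8] 64.2 287 70.5
t 23.0 pos [ 0.501  -0.2024  0.1576] yaw -9.9 f [ 0.6  0.1 -0.3] w 0.761
total [-20.36 -61.05  -0.27] -> 17 x [-1.2  -3.59 -0.02] ; spin 0.269 -> 3 x 0.09
```

>>> {"op": "move_arm", "data": {
  "xyz": [
    [-1.2,-3.6,0],
    [-1.2,-3.6,0],
    [-1.2,-3.6,0],
    [-1.2,-3.6,0],
    [-1.2,-3.6,0],
    [-1.2,-3.6,0],
    [-1.2,-3.6,0],
    [-1.2,-3.6,0],
    [-1.2,-3.6,0],
    [-1.2,-3.6,0]
  ],
  "spin": [0,0,0,0,0,0,0,0,0,0]
}}

```text
clock: 24.0
position: [0.4441, 0.175, 0.1574]
tcp_rot: [-3.13, 0.27, -0.001]
contact_force: [0.8, -0.5, 0.8]
gripper_width: 1.0
grasp_force: 0.0
```

>>> {"op": "move_arm", "data": {
  "xyz": [
    [-1.2,-3.6,0],
    [-1.2,-3.6,0],
    [-1.2,-3.6,0],
    [-1.2,-3.6,0],
    [-1.2,-3.6,0],
    [-1.2,-3.6,0],
    [-1.2,-3.5,0],
    [0,0,0],
    [0,0,0],
    [0,0,0]
  ],
  "spin": [0,0,0,0,0,0,0,0.09,0.09,0.09]
}}

```text
clock: 25.0
position: [0.4041, 0.4358, 0.157]
tcp_rot: [3.064, -0.693, -0.0]
contact_force: [0.8, 0.3, -0.3]
gripper_width: 1.004
grasp_force: 0.0
```

>>> {"op": "move_arm", "data": {
  "xyz": [
    [0,0,0],
    [0,0,0],
    [0,0,0]
  ],
  "spin": [0,0,0]
}}

```text
clock: 25.3
position: [0.4042, 0.435, 0.1573]
tcp_rot: [-3.066, 0.686, 0.0]
contact_force: [0.5, 0.1, 0.2]
gripper_width: 0.999
grasp_force: 0.0
```

Run:
```python
from h import *
im,d,m=grab('wrist','w9.png');P=cloud(d,m)
r=rects(P,d,.006,.02,(.36,.6,.3,.5))
for x in r:print(*x)
b=min(r,key=lambda x:abs(x[0][1]-408));go(b[0][0]/1e3,b[0][1]/1e3,.005,b[2])
```

```text
[579.5 483.6] [39.5 18.9] -11.6 246 13.5
[459.9 408.7] [90.4 64.1] -25.2 6907 12.0
t 25.4 pos [0.4041 0.4349 0.1574] yaw -25.2 f [ 0.3 -1.  -0.1] w 1.001
total [ 6.160e+00 -1.000e-02  1.524e+01] -> 5 x [ 1.23 -0.    3.05] ; spin -0.001 -> 1 x -0.001
```

>>> {"op": "move_arm", "data": {
  "xyz": [
    [2.05,0,2],
    [2.05,0,2],
    [2.05,0,2],
    [0,0,3],
    [0,0,3],
    [0,0,2],
    [0,0,1.2],
    [0,0,0],
    [0,0,0]
  ],
  "spin": [0,0,0,0,0,0,0,0,0]
}}

```text
clock: 26.25
position: [0.46, 0.4088, 0.0061]
tcp_rot: [-3.065, 0.688, -0.001]
contact_force: [-0.1, 0.5, 1.4]
gripper_width: 0.997
grasp_force: 0.0
```

>>> {"op": "move_arm", "data": {
  "xyz": [
    [0,0,0],
    [0,0,0],
    [0,0,0],
    [0,0,0],
    [0,0,0],
    [0,0,0],
    [0,0,0],
    [0,0,-2],
    [0,0,-4],
    [0,0,-5.5]
  ],
  "spin": [0,0,0,0,0,0,0,0,0,0],
  "grip": 1,
  "grip_force": 25
}}

```text
clock: 27.25
position: [0.4585, 0.4077, 0.1152]
tcp_rot: [3.062, -0.688, -0.004]
contact_force: [0.2, 1.5, -1.7]
gripper_width: 0.699
grasp_force: 25.0
```

```bash
python3 -c "
from h import *
go(.5432,-.3108,.12,-9.9)"
```

```text
t 27.2 pos [0.4585 0.4077 0.1152] yaw -25.3 f [ 0.2  1.5 -1.7] w 0.699
total [38.4  61.31 -0.35] -> 19 x [ 2.02  3.23 -0.02] ; spin -0.269 -> 3 x -0.09
```

>>> {"op": "move_arm", "data": {
  "xyz": [
    [2.02,3.23,0],
    [2.02,3.23,0],
    [2.02,3.23,0],
    [2.02,3.23,0],
    [2.02,3.23,0],
    [2.02,3.23,0],
    [2.02,3.23,0],
    [2.02,3.23,0],
    [2.02,3.23,0],
    [2.02,3.23,0]
  ],
  "spin": [0,0,0,0,0,0,0,0,0,0]
}}

```text
clock: 28.25
position: [0.5039, 0.0286, 0.1155]
tcp_rot: [-3.065, 0.689, -0.0]
contact_force: [1.1, 0.4, -1.1]
gripper_width: 0.701
grasp_force: 25.0
```

>>> {"op": "move_arm", "data": {
  "xyz": [
    [2.02,3.23,0],
    [2.02,3.23,0],
    [2.02,3.23,0],
    [2.02,3.23,0],
    [2.02,3.23,0],
    [2.02,3.23,0],
    [2.02,3.23,0],
    [2.02,3.23,0],
    [2.02,3.23,0],
    [0,0,0]
  ],
  "spin": [0,0,0,0,0,0,0,0,0,0]
}}

```text
clock: 29.25
position: [0.5443, -0.315, 0.1154]
tcp_rot: [3.063, -0.693, 0.003]
contact_force: [1.1, 1.2, -1.8]
gripper_width: 0.697
grasp_force: 25.0
```

>>> {"op": "move_arm", "data": {
  "xyz": [
    [0,0,0],
    [0,0,0],
    [0,0,0],
    [0,0,2],
    [0,0,0],
    [0,0,0]
  ],
  "spin": [-0.09,-0.09,-0.09,0,0,0]
}}

```text
clock: 29.85
position: [0.5435, -0.31, 0.0954]
tcp_rot: [-3.129, 0.27, 0.002]
contact_force: [0.1, 0.3, -1.2]
gripper_width: 0.702
grasp_force: 25.0
```

```bash
python3 -c "
from h import *
go(.5436,-.3108,.0245,-9.9)"
```

```text
t 29.9 pos [ 0.5435 -0.31    0.0954] yaw -9.9 f [ 0.1  0.3 -1.2] w 0.702
total [0.03 0.09 7.09] -> 2 x [0.01 0.04 3.54] ; spin 0.0 -> 1 x 0.0
```

>>> {"op": "move_arm", "data": {
  "xyz": [
    [0,0.05,2],
    [0,0,2],
    [0,0,1.6],
    [0,0,0.6],
    [0,0,0.5],
    [0,0,0.3],
    [0,0,0],
    [0,0,0]
  ],
  "spin": [0,0,0,0,0,0,0,0]
}}

```text
clock: 30.65
position: [0.544, -0.311, 0.026]
tcp_rot: [3.13, -0.27, 0.001]
contact_force: [-0.0, -0.1, -2.0]
gripper_width: 0.697
grasp_force: 25.0
```

>>> {"op": "move_arm", "data": {
  "xyz": [
    [0,0,0],
    [0,0,0],
    [0,0,0],
    [0,0,0],
    [0,0,-2],
    [0,0,-4],
    [0,0,-4],
    [0,0,0]
  ],
  "spin": [0,0,0,0,0,0,0,0],
  "grip": 0.1
}}

```text
clock: 31.45
position: [0.5462, -0.3125, 0.1306]
tcp_rot: [3.126, -0.27, 0.011]
contact_force: [-0.0, -1.1, -0.8]
gripper_width: 0.899
grasp_force: 0.0
```

>>> {"op": "move_arm", "data": {
  "xyz": [
    [-3,0,0],
    [-3,0,0],
    [0,0,0],
    [0,0,0],
    [0,0,0],
    [0,0,0]
  ],
  "spin": [0,0,0,0,0,0],
  "grip": 1
}}

```text
clock: 32.05
position: [0.4854, -0.3008, 0.1252]
tcp_rot: [3.13, -0.27, 0.001]
contact_force: [0.3, -0.1, 0.4]
gripper_width: 0.406
grasp_force: 0.0
```

Run:
```python
from h import *
im,d,m=grab('wrist','w10.png');P=cloud(d,m)
for r in rects(P,d,.0262,.045,(.4,.7,-.5,-.03)):print(*r)
go(.543,-.311,.032,-9.9)
```

```text
[ 544.1 -309.9] [89.8 64.1] -9.8 9535 29.6
t 32.1 pos [ 0.4853 -0.3008  0.1252] yaw -9.8 f [-1.   0.3 -1.1] w 0.360
total [5.86 0.02 9.33] -> 3 x [1.95 0.01 3.11] ; spin 0.001 -> 1 x 0.001
```

>>> {"op": "move_arm", "data": {
  "xyz": [
    [1.95,0,3],
    [1.95,0,3],
    [1.95,0,3],
    [0,0,0],
    [0,0,0.3],
    [0,0,0.2],
    [0,0,0.2],
    [0,0,0.1],
    [0,0,0.1],
    [0,0,0]
  ],
  "spin": [0,0,0,0,0,0,0,0,0,0]
}}

```text
clock: 33.1
position: [0.5426, -0.3111, 0.0275]
tcp_rot: [3.129, -0.27, 0.002]
contact_force: [-0.7, -0.5, 5.2]
gripper_width: 0.003
grasp_force: 2.7
```

>>> {"op": "move_arm", "data": {
  "xyz": [
    [0,0,0.1],
    [0,0,0.1],
    [0,0,0.05],
    [0,0,0.05],
    [0,0,0]
  ],
  "spin": [0,0,0,0,0]
}}

```text
clock: 33.6
position: [0.5427, -0.3111, 0.0243]
tcp_rot: [3.129, -0.27, 0.002]
contact_force: [-0.3, -0.2, 8.7]
gripper_width: 0.004
grasp_force: 4.4
```

>>> {"op": "move_arm", "data": {
  "xyz": [
    [0,0,0.05],
    [0,0,0.05],
    [0,0,0]
  ],
  "spin": [0,0,0]
}}

```text
clock: 33.9
position: [0.5427, -0.3111, 0.0242]
tcp_rot: [3.129, -0.27, 0.003]
contact_force: [-5.0, 2.5, 25.1]
gripper_width: 0.004
grasp_force: 12.6
```

>>> {"op": "move_arm", "data": {
  "xyz": [
    [0,0,-2],
    [0,0,-4],
    [0,0,-4],
    [0,0,-4],
    [0,0,-3.5],
    [0,0,0],
    [0,0,0]
  ],
  "spin": [0,0,0,0,0,0,0],
  "grip": 0
}}

```text
clock: 34.6
position: [0.5423, -0.3107, 0.1981]
tcp_rot: [3.129, -0.27, 0.002]
contact_force: [-0.5, 1.1, 0.4]
gripper_width: 0.588
grasp_force: 0.0
```

Run:
```python
from h import *
im,d,m=grab('wrist','w11.png');P=cloud(d,m)
for r in rects(P,d,.0222,.045,(.4,.7,-.45,-.03)):
    if r[3]>2000:print(*r)
go(.53,.077,.2,16.6)
for k in (46,66),(66,46):
    a=np.radians(np.arange(0,91,5));p=np.stack([k[0]*np.cos(a)-k[1]*np.sin(a),k[0]*np.sin(a)+k[1]*np.cos(a)],1)
    print(np.round(np.diff(p,axis=0)*[.1,-.1],2).tolist())
```

```text
[ 578.7 -113.5] [90.2 65.3] -9.6 4985 23.8
[ 561.6 -211.9] [90.2 64.3] -10.0 4983 23.9
[ 544.6 -309.8] [90. 64.] -9.7 4962 23.9
t 34.6 pos [ 0.5418 -0.3104  0.197 ] yaw -9.9 f [-0.1  0.3 -0.9] w 0.628
total [ -7.8  -37.96  -0.29] -> 10 x [-0.78 -3.8  -0.03] ; spin -0.462 -> 4 x -0.115
[[-0.59, -0.38], [-0.62, -0.32], [-0.65, -0.27], [-0.67, -0.21], [-0.69, -0.15], [-0.7, -0.09], [-0.7, -0.03], [-0.7, 0.03], [-0.7, 0.09], [-0.68, 0.15], [-0.67, 0.21], [-0.65, 0.27], [-0.62, 0.33], [-0.59, 0.38], [-0.56, 0.43], [-0.52, 0.48], [-0.47, 0.52], [-0.43, 0.56]]
[[-0.43, -0.56], [-0.47, -0.52], [-0.52, -0.48], [-0.56, -0.43], [-0.59, -0.38], [-0.62, -0.33], [-0.65, -0.27], [-0.67, -0.21], [-0.68, -0.15], [-0.7, -0.09], [-0.7, -0.03], [-0.7, 0.03], [-0.7, 0.09], [-0.69, 0.15], [-0.67, 0.21], [-0.65, 0.27], [-0.62, 0.32], [-0.59, 0.38]]
```

All three plates are down level (tops at ~23.9 mm). Next, the tins.

>>> {"op": "move_arm", "data": {
  "xyz": [
    [-0.8,-3.8,0],
    [-0.8,-3.8,0],
    [-0.8,-3.8,0],
    [-0.8,-3.8,0],
    [-0.8,-3.8,0],
    [-0.8,-3.8,0],
    [-0.8,-3.8,0],
    [-0.8,-3.8,0],
    [-0.8,-3.8,0],
    [-0.8,-3.8,0]
  ],
  "spin": [0,0,0,0,0,0,0,0,0,0]
}}

```text
clock: 35.65
position: [0.5274, 0.0789, 0.1961]
tcp_rot: [3.13, -0.27, -0.004]
contact_force: [-0.3, -0.5, -0.9]
gripper_width: 1.0
grasp_force: 0.0
```

>>> {"op": "move_arm", "data": {
  "xyz": [
    [0,0,0],
    [0,0,0],
    [0,0,0],
    [0,0,0],
    [0,0,0],
    [0,0,0],
    [0,0,0]
  ],
  "spin": [-0.115,-0.115,-0.115,-0.115,0,0,0]
}}

```text
clock: 36.35
position: [0.5283, 0.0774, 0.1969]
tcp_rot: [-3.11, -0.446, 0.002]
contact_force: [0.8, -0.0, -0.2]
gripper_width: 0.999
grasp_force: 0.0
```

Run:
```python
from h import *
im,d,m=grab('wrist','w12.png');P=cloud(d,m)
r=rects(P,d,.062,.08,(.45,.7,.0,.4))
for x in r:print(*x)
b=min(r,key=lambda x:abs(x[0][1]-95));y=(b[2]-16.6+45)%90-45+16.6;c=np.array(b[0])/1e3;D=np.array([np.cos(np.radians(y)),np.sin(np.radians(y))])
print(y);go(*(c+.033*D),.062,y)
```

```text
[577.8 247.2] [51.5 51.1] 65.3 4053 69.9
[587.6  94.3] [50.1 48.6] -73.6 3336 70.0
16.400000000000013
t 36.4 pos [0.5284 0.0774 0.1971] yaw 16.4 f [0.6 0.4 0.2] w 1.002
total [ 9.46  0.05 13.5 ] -> 5 x [1.89 0.01 2.7 ] ; spin -0.001 -> 1 x -0.001
```

View pics/w12.png

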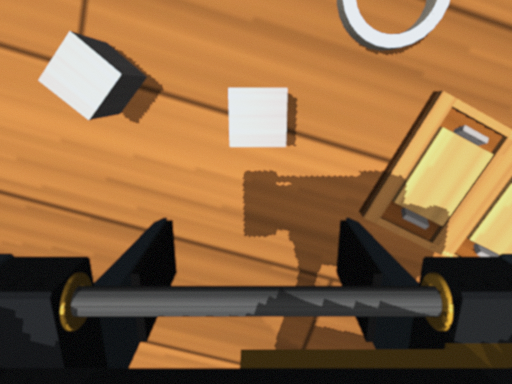

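Tin A is at (258,117), square to the tool, and tin B is at (92,77). Descending onto tin A's far top corner.

>>> {"op": "move_arm", "data": {
  "xyz": [
    [3.15,0,2],
    [3.15,0,2],
    [3.15,0.05,2],
    [0,0,2.5],
    [0,0,2.5],
    [0,0,1.5],
    [0,0,1],
    [0,0,0],
    [0,0,0]
  ],
  "spin": [0,0,0,0,0,0,0,0,0]
}}

```text
clock: 37.3
position: [0.6197, 0.1038, 0.063]
tcp_rot: [3.109, 0.45, 0.001]
contact_force: [0.4, 0.0, 0.1]
gripper_width: 1.0
grasp_force: 0.0
```

>>> {"op": "move_arm", "data": {
  "xyz": [
    [0,0,0],
    [0,0,0],
    [0,0,0],
    [0,0,0],
    [0,0,0],
    [0,0,0],
    [0,0,0],
    [0,0,0],
    [0,0,0],
    [0,0,0]
  ],
  "spin": [0,0,0,0,0,0,0,0,0,0],
  "grip": 1,
  "grip_force": 8
}}

```text
clock: 38.3
position: [0.6194, 0.1037, 0.0625]
tcp_rot: [3.109, 0.451, 0.0]
contact_force: [0.5, -0.1, 1.3]
gripper_width: 0.545
grasp_force: 8.0
```

>>> {"op": "move_arm", "data": {
  "xyz": [
    [-0.59,0,-0.38],
    [-0.62,0,-0.32],
    [-0.65,0,-0.27],
    [-0.67,0,-0.21],
    [-0.69,0,-0.15],
    [-0.7,0,-0.09],
    [-0.7,0,-0.03],
    [-0.7,0,0.03],
    [-0.7,0,0.09],
    [0,0,0]
  ],
  "spin": [0,0,0,0,0,0,0,0,0,0]
}}

```text
clock: 39.3
position: [0.5604, 0.0865, 0.0755]
tcp_rot: [-3.109, -0.45, 0.002]
contact_force: [0.2, 0.2, -1.6]
gripper_width: 0.542
grasp_force: 8.0
```

Run:
```python
from h import *
im,d,m=grab('scene')
K=np.array(m['mtx']);p=K@(rot(m).T@(np.array(env.read_state()['position'])-m['xyz']));u,v=(p[:2]/p[2]).astype(int);print(u,v)
c=im[max(0,v-70):v+70,max(0,u-90):u+90,::-1];cv2.imwrite('pics/s1.png',cv2.resize(c,None,fx=4,fy=4))
```

```text
283 193
```

View pics/s1.png

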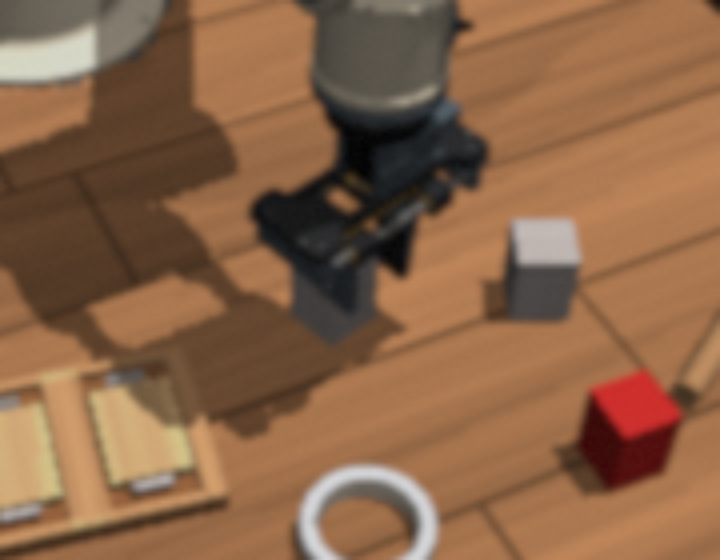

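The tin (px 335,290) was lifted upright instead of pivoting (−1.6 N is its weight). I'll lower the grip force so it can swing about the pads.

>>> {"op": "move_arm", "data": {
  "xyz": [
    [0,0,0],
    [0,0,0],
    [0,0,0],
    [0,0,0],
    [0,0,0],
    [0,0,0]
  ],
  "spin": [0,0,0,0,0,0],
  "grip_force": 3
}}

```text
clock: 39.95
position: [0.5618, 0.0867, 0.0758]
tcp_rot: [3.109, 0.451, 0.001]
contact_force: [1.3, 0.1, 3.4]
gripper_width: 0.545
grasp_force: 3.0
```

```bash
cat >> h.py <<'E'
def shot(fn,z=4):
    im,d,m=grab('scene');K=np.array(m['mtx']);p=K@(rot(m).T@(np.array(env.read_state()['position'])-m['xyz']));u,v=(p[:2]/p[2]).astype(int)
    c=im[max(0,v-30):v+50,max(0,u-50):u+50,::-1];cv2.imwrite('pics/'+fn,cv2.resize(c,None,fx=z,fy=z))
    return d,m
def side(d,m,y,o,hw=.04):
    """profile of tin points in the tool x-z plane: print hull of points within hw of the tool, (x along yaw, z) mm"""
    P=cloud(d,m);D=np.array([np.cos(np.radians(y)),np.sin(np.radians(y))]);N=np.array([-D[1],D[0]])
    q=P[...,:2]-o; a=q@D;b=q@N;ok=(d>0)&(abs(b)<hw)&(abs(a)<.15)&(P[...,2]>.004)
    return a[ok]*1e3,b[ok]*1e3,P[...,2][ok]*1e3,ok
E
python3 - <<'E'
from h import *
d,m=shot('s2.png')
s=env.read_state();a,b,z,ok=side(d,m,16.4,np.array(s['position'])[:2],.027)
print(np.round(s['position'],4),s['contact_force'])
for lo in range(0,75,5):
    k=(z>=lo)&(z<lo+5)
    if k.sum():print(lo,k.sum(),np.round(np.percentile(a[k],[2,50,98])),np.round(np.percentile(b[k],[2,98])))
E
```

```text
[0.5618 0.0867 0.0758] [0.70185844 0.10928794 2.30763358]
0 7 [ -7.  67. 139.] [-21.  22.]
5 9 [-130.  -14.  126.] [-25.  24.]
10 6 [-31. -18.   0.] [-25. -22.]
15 11 [-34.  -5.  17.] [-26. -11.]
20 38 [-33.  14.  18.] [-25.  25.]
25 28 [-36.  12.  17.] [-26.  22.]
30 30 [-36.  10.  16.] [-25.  26.]
35 31 [-38.   8.  13.] [-25.  20.]
40 31 [-43.   6.  10.] [-25.  23.]
45 30 [-44.   3.   9.] [-26.  24.]
50 30 [-43.   2.   8.] [-25.  23.]
55 31 [-52.  -1.   3.] [-25.  24.]
60 25 [-50.  -7.   1.] [-26.  25.]
65 13 [-37.  -4.   0.] [-25.  22.]
70 11 [-7. -5. -3.] [ 2. 23.]
```

View pics/s2.png

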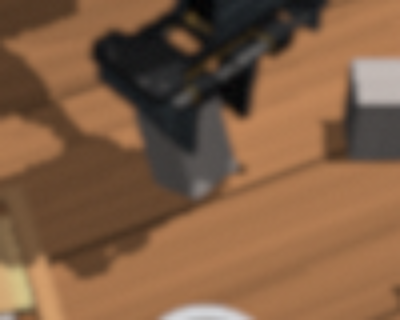

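At 3 N the tin tilts about 23°, with its lower edge now on the bench (side profile slopes 17 mm over 40 mm). Continuing the arc.

>>> {"op": "move_arm", "data": {
  "xyz": [
    [-0.5,0,-0.12],
    [-0.7,0,-0.09],
    [-0.7,0,-0.03],
    [-0.7,0,0.03],
    [-0.7,0,0.09],
    [-0.68,0,0.15],
    [-0.67,0,0.21],
    [0,0,0]
  ],
  "spin": [0,0,0,0,0,0,0,0]
}}

```text
clock: 40.8
position: [0.5157, 0.0732, 0.073]
tcp_rot: [-3.109, -0.45, 0.002]
contact_force: [-1.3, -0.7, 3.4]
gripper_width: 0.55
grasp_force: 3.0
```

```bash
cat >> h.py <<'E'
def prof(y,hw=.027):
    im,d,m=grab('scene');s=env.read_state();a,b,z,ok=side(d,m,y,np.array(s['position'])[:2],hw)
    print('t',s['clock'],np.round(s['position'],4),np.round(s['contact_force'],1),'w',s['gripper_width'])
    for lo in range(5,90,8):
        k=(z>=lo)&(z<lo+8)
        if k.sum():print(lo+4,k.sum(),np.round(np.percentile(a[k],[3,50,97])))
E
python3 -c "
from h import *
prof(16.4)"
```

```text
t 40.85 [0.5165 0.0734 0.0732] [-0.9 -1.   1.6] w 0.5474035581654206
9 8 [ -8.   4. 116.]
17 10 [-18.   8.  21.]
25 19 [-19.   1.  26.]
33 30 [-34.   6.  37.]
41 73 [-38.  30.  38.]
49 75 [-34.  22.  31.]
57 68 [-32.  14.  22.]
65 49 [-12.   5.  13.]
73 33 [-9. -2. 17.]
81 23 [-13.  -8.  14.]
89 7 [-11.   3.  14.]
```

>>> {"op": "move_arm", "data": {
  "xyz": [
    [-0.68,0,0.15],
    [-0.67,0,0.21],
    [-0.65,0,0.27],
    [-0.62,0,0.33],
    [-0.59,0,0.38],
    [-0.56,0,0.43],
    [-0.3,0,0.3],
    [0,0,0]
  ],
  "spin": [0,0,0,0,0,0,0,0]
}}

```text
clock: 41.65
position: [0.4773, 0.0618, 0.0521]
tcp_rot: [-3.109, -0.45, 0.002]
contact_force: [0.7, -0.5, -1.3]
gripper_width: 0.548
grasp_force: 3.0
```

```bash
python3 -c "
from h import *
prof(16.4)"
```

```text
t 41.7 [0.4778 0.0619 0.0524] [ 0.4 -0.4 -1.7] w 0.5464735207132875
9 36 [-19.  32.  47.]
17 31 [-13.  28.  48.]
25 29 [-17.  24.  49.]
33 23 [-14.  23.  49.]
41 29 [-14.  29.  51.]
49 143 [ 1. 33. 52.]
57 90 [-15.   6.  31.]
65 7 [-11.   3.  15.]
73 9 [-9.  1. 14.]
81 7 [-13.   6.  14.]
89 7 [-2.  9. 15.]
```

>>> {"op": "move_arm", "data": {
  "xyz": [
    [0,0,0],
    [0,0,0],
    [0,0,0],
    [0,0,0],
    [0,0,-3],
    [-2,0,-4],
    [-3,0,-4],
    [-3,0,0],
    [0,0,0],
    [0,0,0]
  ],
  "spin": [0,0,0,0,0,0,0,0,0,0],
  "grip": 0
}}

```text
clock: 42.7
position: [0.4013, 0.0392, 0.1629]
tcp_rot: [3.109, 0.45, 0.001]
contact_force: [0.8, -0.0, -1.1]
gripper_width: 1.0
grasp_force: 0.0
```

```bash
cat >> h.py <<'E'
def tin(yguess,fn=None,lo=.04,hi=.08,box=(.35,.7,.0,.45)):
    """rects seen by wrist camera; returns list"""
    im,d,m=grab('wrist',fn);P=cloud(d,m);r=rects(P,d,lo,hi,box)
    for x in r:print(*x)
    return r
E
python3 -c "
from h import *
r=tin(16,'w13.png')
go(.5,.07,.2,16.4)"
```

```text
[491.   66.2] [69.1 50.1] 16.5 5733 50.0
t 42.8 pos [0.4019 0.0392 0.1627] yaw 16.5 f [ 0.2 -0.6 -1.1] w 0.998
total [10.28 -0.17 -3.73] -> 3 x [ 3.43 -0.06 -1.24] ; spin 0.001 -> 1 x 0.001
```

View pics/w13.png

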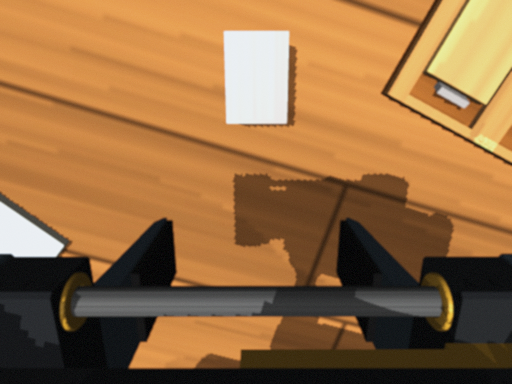

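The tin lies flat at (257,77), mouth facing away, 69×50 mm and 50 mm high. Gripping the mouth's top corner.

>>> {"op": "move_arm", "data": {
  "xyz": [
    [3.45,0,0.9],
    [3.45,-0.06,1],
    [3.45,0,1],
    [3.43,0,1],
    [0,0,2.5],
    [0,0,2.5],
    [0,0,2],
    [0,0,1],
    [0,0,0],
    [0,0,0]
  ],
  "spin": [0,0,0,0,0,0,0,0,0,0]
}}

```text
clock: 43.75
position: [0.5338, 0.0791, 0.0439]
tcp_rot: [3.109, 0.451, 0.0]
contact_force: [0.1, 0.3, 0.4]
gripper_width: 1.002
grasp_force: 0.0
```

>>> {"op": "move_arm", "data": {
  "xyz": [
    [0,0,0],
    [0,0,0],
    [0,0,0],
    [0,0,0],
    [0,0,0],
    [0,0,0],
    [0,0,0],
    [0,0,0],
    [0,0,0],
    [0,0,0]
  ],
  "spin": [0,0,0,0,0,0,0,0,0,0],
  "grip": 1,
  "grip_force": 3.5
}}

```text
clock: 44.75
position: [0.5333, 0.0789, 0.0437]
tcp_rot: [3.109, 0.451, 0.0]
contact_force: [-1.5, 0.5, 2.9]
gripper_width: 0.544
grasp_force: 3.5
```

>>> {"op": "move_arm", "data": {
  "xyz": [
    [-0.43,0,-0.56],
    [-0.47,0,-0.52],
    [-0.52,0,-0.48],
    [-0.56,0,-0.43],
    [-0.59,0,-0.38],
    [-0.62,0,-0.33],
    [-0.65,0,-0.27],
    [-0.67,0,-0.21],
    [0,0,0]
  ],
  "spin": [0,0,0,0,0,0,0,0,0]
}}

```text
clock: 45.65
position: [0.4894, 0.0659, 0.0758]
tcp_rot: [3.109, 0.45, 0.0]
contact_force: [0.2, 0.7, 2.3]
gripper_width: 0.547
grasp_force: 3.5
```

```bash
python3 -c "
from h import *
prof(16.4)"
```

```text
t 45.7 [0.4899 0.066  0.0757] [0.8 1.  2.1] w 0.5461513645107695
9 13 [-38. -28. -21.]
17 21 [-43. -24. -16.]
25 30 [-51. -22.  -6.]
33 49 [-57. -16.   4.]
41 59 [-60.  -7.  17.]
49 53 [-53.  -8.  20.]
57 37 [-45. -14.  14.]
65 26 [-35.  -8.   7.]
73 9 [-23. -10.  11.]
81 16 [-16. -10.  14.]
89 10 [-10.  -0.  15.]
```

>>> {"op": "move_arm", "data": {
  "xyz": [
    [-0.68,0,-0.15],
    [-0.7,0,-0.09],
    [-0.7,0,-0.03],
    [-0.7,0,0.03],
    [-0.7,0,0.09],
    [-0.69,0,0.15],
    [-0.67,0,0.21],
    [-0.65,0,0.27],
    [0,0,0]
  ],
  "spin": [0,0,0,0,0,0,0,0,0]
}}

```text
clock: 46.6
position: [0.4361, 0.0504, 0.0702]
tcp_rot: [-3.109, -0.45, 0.002]
contact_force: [-0.3, 0.1, -1.5]
gripper_width: 0.553
grasp_force: 3.5
```

```bash
python3 -c "
from h import *
prof(16.4)"
```

```text
t 46.65 [0.4368 0.0505 0.0703] [ 0.4  0.1 -1.3] w 0.5496813890527765
9 35 [-26.  14.  24.]
17 36 [-25.  12.  25.]
25 32 [-23.   7.  26.]
33 46 [-22.   7.  28.]
41 39 [-22.  10.  29.]
49 47 [-21.   8.  30.]
57 48 [-17.  10.  32.]
65 49 [-17.  24.  33.]
73 37 [-17.   8.  32.]
81 6 [-7. 10. 17.]
89 14 [-9.  9. 17.]
```

>>> {"op": "move_arm", "data": {
  "xyz": [
    [-0.3,0,0.3],
    [-0.2,0,0.3],
    [0,0,0]
  ],
  "spin": [0,0,0]
}}

```text
clock: 46.95
position: [0.4322, 0.0491, 0.0642]
tcp_rot: [-3.109, -0.45, 0.001]
contact_force: [0.2, -0.1, -0.7]
gripper_width: 0.548
grasp_force: 3.5
```

>>> {"op": "move_arm", "data": {
  "xyz": [
    [0,0,0],
    [0,0,0],
    [0,0,0],
    [0,0,0],
    [0,0,-3],
    [0,0,-4],
    [-2,0,-4],
    [-2,0,-1],
    [0,0,0],
    [0,0,0]
  ],
  "spin": [0,0,0,0,0,0,0,0,0,0],
  "grip": 0
}}

```text
clock: 47.95
position: [0.3944, 0.0377, 0.1848]
tcp_rot: [3.109, 0.45, 0.001]
contact_force: [-0.1, -0.1, -0.8]
gripper_width: 1.0
grasp_force: 0.0
```

```bash
python3 -c "
from h import *
r=tin(16,'w14.png',lo=.05)
go(.446,.053,.11,16.4)"
```

```text
[434.6  49.6] [50.4 50.1] 16.8 1268 69.3
t 48.0 pos [0.3945 0.0378 0.1844] yaw 16.5 f [0.5 0.6 0.4] w 1.000
total [5.37 0.   7.44] -> 3 x [1.79 0.   2.48] ; spin 0.001 -> 1 x 0.001
```

View pics/w14.png

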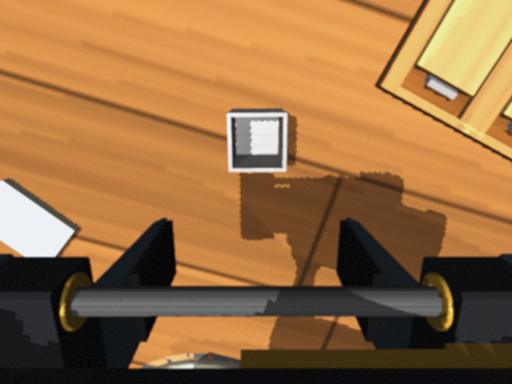

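Tin A stands mouth-up at px (258,142), (0.4346, 0.0496). Now grip it centrally and carry it to plate 2.

>>> {"op": "move_arm", "data": {
  "xyz": [
    [2.1,0,1],
    [2.1,0,2],
    [0,0,2.6],
    [0,0,3],
    [0,0,3],
    [0,0,2],
    [0,0,1],
    [0,0,0],
    [0,0,0]
  ],
  "spin": [0,0,0,0,0,0,0,0,0]
}}

```text
clock: 48.9
position: [0.4348, 0.0498, 0.0388]
tcp_rot: [-3.109, -0.45, 0.0]
contact_force: [-0.3, 0.0, 0.7]
gripper_width: 1.002
grasp_force: 0.0
```

>>> {"op": "move_arm", "data": {
  "xyz": [
    [0,0,0],
    [0,0,0],
    [0,0,0],
    [0,0,0],
    [0,0,0],
    [0,0,0],
    [0,0,0],
    [0,0,0],
    [0,0,0]
  ],
  "spin": [0,0,0,0,0,0,0,0,0],
  "grip": 1,
  "grip_force": 20
}}

```text
clock: 49.8
position: [0.4345, 0.0497, 0.0387]
tcp_rot: [3.109, 0.451, 0.0]
contact_force: [-0.4, 0.1, 6.2]
gripper_width: 0.543
grasp_force: 20.0
```

```bash
python3 -c "
from h import *
go(.5785,-.1132,.12,-9.9)"
```

```text
t 49.8 pos [0.4345 0.0497 0.0387] yaw 16.5 f [-0.4  0.1  6.2] w 0.543
total [ 9.18 19.71 -8.13] -> 6 x [ 1.53  3.28 -1.35] ; spin 0.461 -> 4 x 0.115
```

>>> {"op": "move_arm", "data": {
  "xyz": [
    [0,0,-2],
    [0,0,-3],
    [0,0,-3],
    [1.53,3.28,0],
    [1.53,3.28,0],
    [1.53,3.28,0],
    [1.53,3.28,0],
    [1.53,3.28,0],
    [1.53,3.3,0],
    [0,0,0]
  ],
  "spin": [0,0,0,0,0,0,0,0,0,0]
}}

```text
clock: 50.8
position: [0.5813, -0.1165, 0.1184]
tcp_rot: [3.108, 0.447, 0.003]
contact_force: [0.5, 0.5, -2.5]
gripper_width: 0.547
grasp_force: 20.0
```

>>> {"op": "move_arm", "data": {
  "xyz": [
    [0,0,0],
    [0,0,0],
    [0,0,0],
    [0,0,0],
    [0,0,2],
    [0,0,1],
    [0,0,0],
    [0,0,0]
  ],
  "spin": [0.115,0.115,0.115,0.115,0,0,0,0]
}}

```text
clock: 51.6
position: [0.5782, -0.113, 0.0886]
tcp_rot: [-3.13, 0.269, 0.001]
contact_force: [0.4, -0.4, -1.7]
gripper_width: 0.547
grasp_force: 20.0
```

```bash
python3 -c "
from h import *
im,d,m=grab('wrist','w15.png')
go(.5785,-.1132,.0635,-9.9)"
```

```text
t 51.6 pos [ 0.5786 -0.1131  0.089 ] yaw -9.8 f [ 0.1 -0.2 -1. ] w 0.549
total [-0.01  0.01  2.55] -> 1 x [-0.01  0.01  2.55] ; spin 0.001 -> 1 x 0.001
```

>>> {"op": "move_arm", "data": {
  "xyz": [
    [0,0,1.5],
    [0,0,0.6],
    [0,0,0.2],
    [0,0,0.15],
    [0,0,0.1],
    [0,0,0],
    [0,0,0]
  ],
  "spin": [0,0,0,0,0,0,0]
}}

```text
clock: 52.35
position: [0.5785, -0.1132, 0.0633]
tcp_rot: [3.13, -0.27, 0.0]
contact_force: [-0.1, 0.5, -1.3]
gripper_width: 0.548
grasp_force: 20.0
```

>>> {"op": "move_arm", "data": {
  "xyz": [
    [0,0,0.05],
    [0,0,0],
    [0,0,0]
  ],
  "spin": [0,0,0]
}}

```text
clock: 52.65
position: [0.5786, -0.1132, 0.0628]
tcp_rot: [3.13, -0.27, 0.0]
contact_force: [0.1, -0.2, 1.0]
gripper_width: 0.547
grasp_force: 20.0
```

>>> {"op": "move_arm", "data": {
  "xyz": [
    [0,0,0],
    [0,0,0],
    [0,0,0],
    [0,0,0],
    [0,0,-2],
    [0,0,-4],
    [0,0,-4],
    [0,0,-3],
    [-4,0,0],
    [0,0,0]
  ],
  "spin": [0,0,0,0,0,0,0,0,0,0],
  "grip": 0
}}

```text
clock: 53.65
position: [0.5351, -0.1052, 0.193]
tcp_rot: [-3.13, 0.27, 0.004]
contact_force: [-1.4, 1.3, -1.3]
gripper_width: 0.999
grasp_force: 0.0
```

```bash
python3 -c "
from h import *
r=tin(16,lo=.08,hi=.11,box=(.45,.7,-.25,0))
im,d,m=grab('top');P=cloud(d,m)
for r in rects(P,d,.055,.08,(.5,.68,.0,.35)):print('tin',*r)
y=-25.5
go(.575-.055*np.cos(np.radians(y)),.246-.055*np.sin(np.radians(y)),.2,y)"
```

```text
[ 578.6 -112.1] [50.3 50.2] -9.9 1280 93.6
tin [575.4 245.4] [50.8 49.8] 65.0 289 70.2
t 53.8 pos [ 0.5385 -0.1061  0.1928] yaw -9.9 f [ 0.9 -0.3  0.3] w 0.997
total [ -7.73 -36.8   -0.72] -> 10 x [-0.77 -3.68 -0.07] ; spin 0.273 -> 3 x 0.091
```

>>> {"op": "move_arm", "data": {
  "xyz": [
    [-0.8,-3.7,0],
    [-0.8,-3.7,0],
    [-0.8,-3.7,0],
    [-0.8,-3.7,0],
    [-0.8,-3.7,0],
    [-0.8,-3.7,0],
    [-0.8,-3.7,0],
    [-0.7,-3.7,0],
    [-0.7,-3.6,0],
    [-0.7,-3.6,0]
  ],
  "spin": [0,0,0,0,0,0,0,0,0,0]
}}

```text
clock: 54.75
position: [0.5266, 0.2714, 0.1922]
tcp_rot: [3.13, -0.27, 0.0]
contact_force: [0.0, -0.8, -0.2]
gripper_width: 0.999
grasp_force: 0.0
```

>>> {"op": "move_arm", "data": {
  "xyz": [
    [0,0,0],
    [0,0,0],
    [0,0,0],
    [0,0,0],
    [0,0,0],
    [0,0,0]
  ],
  "spin": [0.091,0.091,0.091,0,0,0]
}}

```text
clock: 55.35
position: [0.5265, 0.2695, 0.1924]
tcp_rot: [3.065, -0.69, -0.0]
contact_force: [0.4, 0.1, -0.8]
gripper_width: 0.996
grasp_force: 0.0
```

Run:
```python
from h import *
r=tin(16,lo=.062,hi=.08,box=(.5,.68,.15,.4))
b=min(r,key=lambda x:abs(x[0][1]-246));y=(b[2]+25+45)%90-45-25;c=np.array(b[0])/1e3;D=np.array([np.cos(np.radians(y)),np.sin(np.radians(y))])
print(y);go(*(c+.035*D),.064,y)
```

```text
[578.1 246.7] [50.2 50.1] -24.8 3446 70.0
-24.799999999999997
t 55.4 pos [0.5264 0.2694 0.1925] yaw -25.4 f [-0.4 -0.5  0.7] w 1.002
total [ 9.15 -0.2  12.85] -> 4 x [ 2.29 -0.05  3.21] ; spin -0.011 -> 1 x -0.011
```

>>> {"op": "move_arm", "data": {
  "xyz": [
    [3.05,-0.2,2],
    [3.05,0,2],
    [3.05,0,2],
    [0,0,2.5],
    [0,0,2.2],
    [0,0,1.5],
    [0,0,0.65],
    [0,0,0],
    [0,0,0]
  ],
  "spin": [-0.01,0,0,0,0,0,0,0,0]
}}

```text
clock: 56.3
position: [0.6104, 0.2327, 0.0651]
tcp_rot: [-3.067, 0.677, -0.002]
contact_force: [-0.1, -0.4, 0.7]
gripper_width: 0.997
grasp_force: 0.0
```

>>> {"op": "move_arm", "data": {
  "xyz": [
    [0,0,0],
    [0,0,0],
    [0,0,0],
    [0,0,0],
    [0,0,0],
    [0,0,0],
    [0,0,0],
    [0,0,0],
    [0,0,0],
    [0,0,0]
  ],
  "spin": [0,0,0,0,0,0,0,0,0,0],
  "grip": 1,
  "grip_force": 3
}}

```text
clock: 57.3
position: [0.61, 0.2323, 0.0642]
tcp_rot: [3.067, -0.678, 0.0]
contact_force: [-0.2, -0.7, 2.3]
gripper_width: 0.549
grasp_force: 3.0
```

>>> {"op": "move_arm", "data": {
  "xyz": [
    [-0.59,0,-0.38],
    [-0.62,0,-0.32],
    [-0.65,0,-0.27],
    [-0.67,0,-0.21],
    [-0.69,0,-0.15],
    [-0.7,0,-0.09],
    [0,0,0]
  ],
  "spin": [0,0,0,0,0,0,0]
}}

```text
clock: 58.0
position: [0.5735, 0.2494, 0.0786]
tcp_rot: [3.068, -0.677, -0.0]
contact_force: [-0.1, -0.6, 2.1]
gripper_width: 0.545
grasp_force: 3.0
```

```bash
python3 -c "
from h import *
prof(-24.8)"
```

```text
t 58.05 [0.574  0.2492 0.0785] [ 1.3 -1.5  2.2] w 0.5449005673144863
9 4 [-20. -17. 110.]
17 7 [-29. -20.   2.]
25 38 [-31.  19.  23.]
33 44 [-30.  17.  22.]
41 53 [-25.  11.  17.]
49 42 [-7.  6. 11.]
57 40 [-4.  3.  7.]
65 51 [-47.  -2.   2.]
73 43 [-36.  -8.  -3.]
81 55 [-24. -12.   5.]
89 9 [-12.  -3.  13.]
```

>>> {"op": "move_arm", "data": {
  "xyz": [
    [-0.7,0,-0.03],
    [-0.7,0,0.03],
    [-0.7,0,0.09],
    [-0.68,0,0.15],
    [-0.67,0,0.21],
    [-0.65,0,0.27],
    [-0.62,0,0.33],
    [-0.59,0,0.38],
    [-0.56,0,0.43],
    [0,0,0]
  ],
  "spin": [0,0,0,0,0,0,0,0,0,0]
}}

```text
clock: 59.05
position: [0.5202, 0.2739, 0.0589]
tcp_rot: [3.067, -0.677, -0.002]
contact_force: [-1.0, 0.9, -0.7]
gripper_width: 0.544
grasp_force: 3.0
```

>>> {"op": "move_arm", "data": {
  "xyz": [
    [-0.5,0,0.4],
    [-0.3,0,0.3],
    [0,0,0]
  ],
  "spin": [0,0,0]
}}

```text
clock: 59.35
position: [0.5134, 0.2771, 0.0523]
tcp_rot: [3.067, -0.678, -0.001]
contact_force: [-0.2, -0.2, -1.6]
gripper_width: 0.55
grasp_force: 3.0
```

```bash
python3 -c "
from h import *
prof(-24.8)"
```

```text
t 59.4 [0.5137 0.2771 0.0525] [-0.4  0.3 -1.3] w 0.5460254069881795
9 39 [-18.  28.  49.]
17 14 [ 1. 34. 49.]
25 11 [-6. 35. 50.]
33 14 [13. 45. 51.]
41 8 [ 8. 38. 50.]
49 144 [-3. 32. 52.]
57 92 [-16.   1.  32.]
65 4 [-4. 16. 17.]
73 8 [-11.  11.  17.]
81 6 [-3.  6. 15.]
89 5 [-7. 15. 17.]
```

Almost flat. Release and look.

>>> {"op": "move_arm", "data": {
  "xyz": [
    [0,0,0],
    [0,0,0],
    [0,0,0],
    [0,0,0],
    [0,0,-3],
    [-2,0,-4],
    [-3,0,-4],
    [-2,0,0],
    [0,0,0],
    [0,0,0]
  ],
  "spin": [0,0,0,0,0,0,0,0,0,0],
  "grip": 0
}}

```text
clock: 60.4
position: [0.4502, 0.3065, 0.1624]
tcp_rot: [3.068, -0.677, -0.0]
contact_force: [0.2, -0.3, 0.0]
gripper_width: 1.001
grasp_force: 0.0
```

Run:
```python
from h import *
r=tin(16,lo=.04,hi=.08,box=(.4,.68,.15,.4))
b=min(r,key=lambda x:abs(x[0][1]-270));y=b[2];c=np.array(b[0])/1e3;D=np.array([np.cos(np.radians(y)),np.sin(np.radians(y))])
go(*(c+.045*D),.044,y)
```

```text
[527.2 272.5] [69.6 50.2] -24.8 5632 50.0
t 60.5 pos [0.4506 0.3063 0.1621] yaw -24.9 f [ 0.3 -0.4  0.1] w 1.001
total [12.87 -0.18 11.81] -> 5 x [ 2.57 -0.04  2.36] ; spin -0.002 -> 1 x -0.002
```

>>> {"op": "move_arm", "data": {
  "xyz": [
    [3.2,-0.1,0.8],
    [3.2,-0.1,1],
    [3.2,0,1],
    [3.27,0,1],
    [0,0,2.5],
    [0,0,2.5],
    [0,0,2],
    [0,0,1],
    [0,0,0],
    [0,0,0]
  ],
  "spin": [0,0,0,0,0,0,0,0,0,0]
}}

```text
clock: 61.45
position: [0.5685, 0.254, 0.045]
tcp_rot: [-3.067, 0.679, -0.0]
contact_force: [-0.3, 0.7, 0.3]
gripper_width: 1.003
grasp_force: 0.0
```

>>> {"op": "move_arm", "data": {
  "xyz": [
    [0,0,0],
    [0,0,0],
    [0,0,0],
    [0,0,0],
    [0,0,0],
    [0,0,0],
    [0,0,0],
    [0,0,0],
    [0,0,0],
    [0,0,0]
  ],
  "spin": [0,0,0,0,0,0,0,0,0,0],
  "grip": 1,
  "grip_force": 3.5
}}

```text
clock: 62.45
position: [0.568, 0.2541, 0.0448]
tcp_rot: [-3.068, 0.678, -0.0]
contact_force: [-0.1, -0.6, 2.3]
gripper_width: 0.544
grasp_force: 3.5
```

>>> {"op": "move_arm", "data": {
  "xyz": [
    [-0.43,0,-0.56],
    [-0.47,0,-0.52],
    [-0.52,0,-0.48],
    [-0.56,0,-0.43],
    [-0.59,0,-0.38],
    [-0.62,0,-0.33],
    [-0.65,0,-0.27],
    [-0.67,0,-0.21],
    [0,0,0]
  ],
  "spin": [0,0,0,0,0,0,0,0,0]
}}

```text
clock: 63.35
position: [0.5264, 0.2735, 0.0769]
tcp_rot: [-3.068, 0.677, -0.0]
contact_force: [0.4, -2.1, 3.1]
gripper_width: 0.547
grasp_force: 3.5
```

```bash
python3 -c "
from h import *
prof(-24.8)"
```

```text
t 63.4 [0.5269 0.2734 0.0768] [ 1.1 -1.7  2.9] w 0.5445997749371888
9 30 [-48. -40. -32.]
17 42 [-52. -45. -16.]
25 44 [-62. -51. -10.]
33 23 [-61. -41.  -6.]
41 44 [-50.   8.  18.]
49 21 [-47.   2.  21.]
57 15 [-26.   0.  13.]
65 8 [-30. -12.   2.]
73 18 [-27. -22.   6.]
81 20 [-14. -10.  16.]
89 7 [-15.   7.  15.]
```

>>> {"op": "move_arm", "data": {
  "xyz": [
    [-0.68,0,-0.15],
    [-0.7,0,-0.09],
    [-0.7,0,-0.03],
    [-0.7,0,0.03],
    [-0.7,0,0.09],
    [-0.69,0,0.15],
    [-0.67,0,0.21],
    [-0.65,0,0.27],
    [0,0,0]
  ],
  "spin": [0,0,0,0,0,0,0,0,0]
}}

```text
clock: 64.3
position: [0.4761, 0.2965, 0.0712]
tcp_rot: [3.067, -0.677, -0.002]
contact_force: [0.0, 0.4, -0.9]
gripper_width: 0.544
grasp_force: 3.5
```

```bash
python3 -c "
from h import *
prof(-24.8)"
```

```text
t 64.35 [0.4768 0.2964 0.0713] [ 0.2 -0.2 -1.3] w 0.552478668271411
9 26 [-13.  21.  43.]
17 25 [-24.  22.  25.]
25 42 [-25.  21.  26.]
33 38 [-25.  23.  27.]
41 41 [-23.  -3.  29.]
49 45 [-21.  24.  31.]
57 44 [-21.  20.  31.]
65 51 [-19.  24.  33.]
73 46 [-18. -10.  31.]
81 10 [-16.  -5.  16.]
89 7 [-5.  4. 16.]
```

>>> {"op": "move_arm", "data": {
  "xyz": [
    [-0.3,0,0.3],
    [-0.2,0,0.3],
    [0,0,0]
  ],
  "spin": [0,0,0]
}}

```text
clock: 64.65
position: [0.4723, 0.2983, 0.0652]
tcp_rot: [3.067, -0.678, -0.001]
contact_force: [-0.3, -0.4, -1.1]
gripper_width: 0.547
grasp_force: 3.5
```

>>> {"op": "move_arm", "data": {
  "xyz": [
    [0,0,0],
    [0,0,0],
    [0,0,0],
    [0,0,0],
    [0,0,-3],
    [0,0,-4],
    [-2,0,-4],
    [-2,0,-1],
    [0,0,0],
    [0,0,0]
  ],
  "spin": [0,0,0,0,0,0,0,0,0,0],
  "grip": 0
}}

```text
clock: 65.65
position: [0.4361, 0.3153, 0.1854]
tcp_rot: [3.068, -0.677, -0.0]
contact_force: [0.3, -0.7, -0.4]
gripper_width: 0.994
grasp_force: 0.0
```

Run:
```python
from h import *
r=tin(16,lo=.05,hi=.08,box=(.35,.68,.15,.45))
b=r[0];y=(b[2]+25+45)%90-45-25;go(b[0][0]/1e3,b[0][1]/1e3,.038,y)
```

```text
[474.2 298.1] [50. 50.] -24.6 1249 69.4
t 65.7 pos [0.4363 0.315  0.1849] yaw -24.9 f [0.2 0.1 0.2] w 0.995
total [ 4.15 -0.07 14.69] -> 4 x [ 1.04 -0.02  3.67] ; spin -0.005 -> 1 x -0.005
```

>>> {"op": "move_arm", "data": {
  "xyz": [
    [2.1,-0.07,1],
    [2.05,0,2],
    [0,0,2.6],
    [0,0,3],
    [0,0,3],
    [0,0,2],
    [0,0,1.1],
    [0,0,0],
    [0,0,0]
  ],
  "spin": [0,0,0,0,0,0,0,0,0]
}}

```text
clock: 66.6
position: [0.4748, 0.2983, 0.0389]
tcp_rot: [3.067, -0.679, 0.0]
contact_force: [0.3, 1.1, 0.1]
gripper_width: 1.002
grasp_force: 0.0
```

>>> {"op": "move_arm", "data": {
  "xyz": [
    [0,0,0],
    [0,0,0],
    [0,0,0],
    [0,0,0],
    [0,0,0],
    [0,0,0],
    [0,0,0],
    [0,0,0],
    [0,0,0]
  ],
  "spin": [0,0,0,0,0,0,0,0,0],
  "grip": 1,
  "grip_force": 20
}}

```text
clock: 67.5
position: [0.4744, 0.2984, 0.0388]
tcp_rot: [3.067, -0.678, -0.0]
contact_force: [-1.0, -1.5, 6.1]
gripper_width: 0.548
grasp_force: 20.0
```

```bash
python3 -c "
from h import *
go(.5445,-.3099,.16,-9.9)"
```

```text
t 67.5 pos [0.4744 0.2984 0.0388] yaw -24.9 f [-1.  -1.5  6.1] w 0.548
total [ 32.    52.2  -12.12] -> 16 x [ 2.    3.26 -0.76] ; spin -0.262 -> 3 x -0.087
```

>>> {"op": "move_arm", "data": {
  "xyz": [
    [0,0,-2],
    [0,0,-3.5],
    [0,0,-3.5],
    [0,0,-3],
    [2,3.26,0],
    [2,3.26,0],
    [2,3.26,0],
    [2,3.26,0],
    [2,3.26,0],
    [2,3.26,0]
  ],
  "spin": [0,0,0,0,0,0,0,0,0,0]
}}

```text
clock: 68.5
position: [0.5006, 0.069, 0.1586]
tcp_rot: [-3.068, 0.678, 0.0]
contact_force: [0.1, -0.3, -0.5]
gripper_width: 0.544
grasp_force: 20.0
```

>>> {"op": "move_arm", "data": {
  "xyz": [
    [2,3.26,0],
    [2,3.26,0],
    [2,3.26,0],
    [2,3.26,0],
    [2,3.26,0],
    [2,3.26,0],
    [2,3.26,0],
    [2,3.26,0],
    [2,3.26,0],
    [2,3.26,0]
  ],
  "spin": [0,0,0,0,0,0,0,0,0,0]
}}

```text
clock: 69.5
position: [0.5445, -0.3111, 0.1584]
tcp_rot: [-3.067, 0.678, 0.001]
contact_force: [1.1, -0.5, -0.7]
gripper_width: 0.547
grasp_force: 20.0
```

>>> {"op": "move_arm", "data": {
  "xyz": [
    [0,0,0],
    [0,0,0],
    [0,0,0],
    [0,0,2],
    [0,0,2],
    [0,0,2],
    [0,0,0.5],
    [0,0,0],
    [0,0,0]
  ],
  "spin": [-0.087,-0.087,-0.087,0,0,0,0,0,0]
}}

```text
clock: 70.4
position: [0.5451, -0.3098, 0.0945]
tcp_rot: [3.129, -0.273, 0.001]
contact_force: [-0.2, 0.0, -1.9]
gripper_width: 0.55
grasp_force: 20.0
```

```bash
python3 -c "
from h import *
go(.5445,-.3099,.0633,-9.9)"
```

```text
t 70.4 pos [ 0.5451 -0.3098  0.0945] yaw -10.0 f [-0.2  0.  -1.9] w 0.550
total [-0.06  0.02  3.12] -> 1 x [-0.06  0.02  3.12] ; spin -0.001 -> 1 x -0.001
```

>>> {"op": "move_arm", "data": {
  "xyz": [
    [0,0,1.5],
    [0,0,1],
    [0,0,0.4],
    [0,0,0.15],
    [0,0,0.1],
    [0,0,0],
    [0,0,0]
  ],
  "spin": [0,0,0,0,0,0,0]
}}

```text
clock: 71.1
position: [0.5449, -0.3096, 0.0628]
tcp_rot: [3.129, -0.273, 0.001]
contact_force: [-1.1, 0.7, 5.4]
gripper_width: 0.55
grasp_force: 20.0
```

Contact (5 N). Release, rise and check.

>>> {"op": "move_arm", "data": {
  "xyz": [
    [0,0,0],
    [0,0,0],
    [0,0,0],
    [0,0,0],
    [0,0,-2],
    [0,0,-4],
    [0,0,-4],
    [0,0,-4],
    [-4,0,0],
    [-4,0,0]
  ],
  "spin": [0,0,0,0,0,0,0,0,0,0],
  "grip": 0
}}

```text
clock: 72.1
position: [0.4659, -0.2959, 0.2033]
tcp_rot: [3.128, -0.272, 0.004]
contact_force: [-0.3, -0.5, -1.2]
gripper_width: 1.005
grasp_force: 0.0
```

>>> {"op": "move_arm", "data": {
  "xyz": [
    [0,-3,-1],
    [0,-3,-1],
    [0,0,0],
    [0,0,0]
  ],
  "spin": [0,0,0,0]
}}

```text
clock: 72.5
position: [0.4765, -0.2363, 0.2225]
tcp_rot: [3.129, -0.271, 0.001]
contact_force: [-0.3, 0.7, -0.6]
gripper_width: 0.997
grasp_force: 0.0
```

```bash
python3 -c "
from h import *
r=tin(16,'w20.png',lo=.08,hi=.11,box=(.45,.7,-.45,0))
im,d,m=grab('wrist');P=cloud(d,m)
for r in rects(P,d,.0222,.03,(.4,.7,-.45,-.03)):
    if r[3]>500:print(*r)
im,d,m=grab('top','topf.png')"
```

```text
[ 545.3 -308.5] [50.4 49.9] 80.2 1265 93.4
[ 554. -112.] [51.2 50.2] 79.0 1589 92.7
[ 576.5 -112.9] [93.1 64.5] -9.9 3029 24.0
[ 561.8 -211.4] [88.4 63.6] -10.2 5244 24.0
[ 544.6 -309.6] [90. 64.] -9.6 2036 24.0
[ 544.3 -312.8] [43.3 35.9] -9.9 1516 27.0
[555.3 -98.7] [41.7 19.9] -10.7 755 27.0
```

View pics/w20.png

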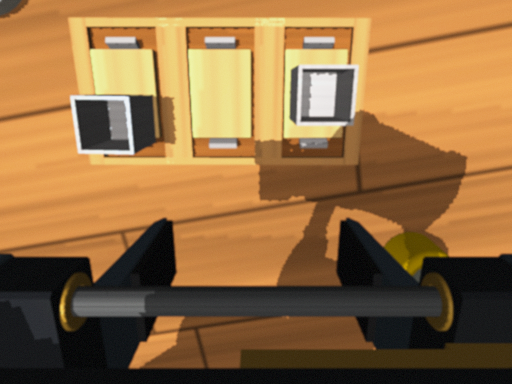

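View pics/topf.png

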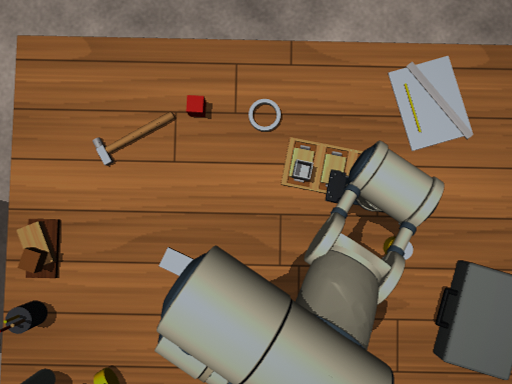

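The wrist view shows tin B centred on plate 0 at (325,93). Tin A on plate 2, at (103,125), has been knocked about 25 mm towards the robot. I'll look closer and recentre it.

```bash
python3 -c "
from h import *
go(.505,-.103,.21,-10)"
```

```text
t 72.7 pos [ 0.4762 -0.2371  0.2218] yaw -10.0 f [0.2 0.3 0.2] w 0.993
total [  0.51 -13.71   1.18] -> 4 x [ 0.13 -3.43  0.3 ] ; spin -0.0 -> 1 x -0.0
```

>>> {"op": "move_arm", "data": {
  "xyz": [
    [0.1,-3.4,0.3],
    [0.1,-3.4,0.3],
    [0.1,-3.4,0.3],
    [0.2,-3.5,0.3],
    [0,0,0],
    [0,0,0]
  ],
  "spin": [0,0,0,0,0,0]
}}

```text
clock: 73.25
position: [0.505, -0.1025, 0.2098]
tcp_rot: [3.13, -0.272, -0.001]
contact_force: [0.3, -0.6, 0.1]
gripper_width: 0.996
grasp_force: 0.0
```

```bash
python3 -c "
from h import *
r=tin(16,lo=.08,hi=.11,box=(.45,.7,-.45,0))
im,d,m=grab('wrist');P=cloud(d,m)
for q in rects(P,d,.0222,.03,(.4,.7,-.45,-.03)):
    if q[3]>500:print(*q)
b=min(r,key=lambda x:abs(x[0][1]+112));ok=(d>0)&(P[...,2]>.08)&(P[...,1]>-.2)&(P[...,2]<.11);A=P[ok];f=np.linalg.lstsq(np.c_[A[:,:2]-A[:,:2].mean(0),np.ones(len(A))],A[:,2],rcond=None)[0];print('tilt',f)
y=(b[2]+10+45)%90-45-10;go(b[0][0]/1e3,b[0][1]/1e3,.0625,y)"
```

```text
[ 545.4 -307.1] [49.9 49.5] -10.1 1447 90.7
[ 554.1 -112.2] [50.  49.6] -10.9 1082 93.6
[ 578.8 -113.1] [89. 64.] -9.9 3132 24.0
[ 561.4 -211.6] [89.1 64.3] -10.0 5615 24.0
[ 544.6 -309.3] [90.1 65.2] -9.4 2537 24.1
[ 552.4 -111.7] [43.6 40.9] 79.2 1703 26.9
tilt [ 0.03120086 -0.01770253  0.09191084]
t 73.3 pos [ 0.505  -0.1034  0.2101] yaw -10.0 f [-0.2  0.1  0.7] w 1.004
total [ 4.99  0.   14.76] -> 4 x [1.25 0.   3.69] ; spin 0.015 -> 1 x 0.015
```

>>> {"op": "move_arm", "data": {
  "xyz": [
    [2.5,0,2],
    [2.5,0,2.5],
    [0,0,3],
    [0,0,3],
    [0,0,2.5],
    [0,0,1.7],
    [0,0,0],
    [0,0,0],
    [0,0,0]
  ],
  "spin": [0.015,0,0,0,0,0,0,0,0]
}}

```text
clock: 74.25
position: [0.5548, -0.1122, 0.0643]
tcp_rot: [3.127, -0.298, 0.003]
contact_force: [0.1, 0.1, 0.5]
gripper_width: 0.998
grasp_force: 0.0
```

>>> {"op": "move_arm", "data": {
  "xyz": [
    [0,0,0],
    [0,0,0],
    [0,0,0],
    [0,0,0],
    [0,0,0],
    [0,0,0],
    [0,0,0],
    [0,0,0],
    [0,0,0]
  ],
  "spin": [0,0,0,0,0,0,0,0,0],
  "grip": 1,
  "grip_force": 20
}}

```text
clock: 75.15
position: [0.5542, -0.1115, 0.0633]
tcp_rot: [3.128, -0.297, 0.0]
contact_force: [0.2, -0.9, 2.2]
gripper_width: 0.549
grasp_force: 20.0
```

>>> {"op": "move_arm", "data": {
  "xyz": [
    [0,0,-0.5],
    [0,0,-1],
    [0,0,-0.5],
    [1.22,-0.19,0],
    [1.22,-0.19,0],
    [0,0,0],
    [0,0,0],
    [0,0,0]
  ],
  "spin": [0,0,0,0,0,-0.017,0,0]
}}

```text
clock: 75.95
position: [0.5781, -0.1123, 0.0833]
tcp_rot: [-3.13, 0.27, 0.001]
contact_force: [-0.5, 0.3, -1.3]
gripper_width: 0.549
grasp_force: 20.0
```

```bash
python3 -c "
from h import *
go(.5788,-.1131,.0625,-9.9)"
```

```text
t 76.0 pos [ 0.5781 -0.1123  0.0833] yaw -9.9 f [-0.5  0.3 -1.3] w 0.549
total [0.08 0.07 2.08] -> 1 x [0.08 0.07 2.08] ; spin 0.001 -> 1 x 0.001
```

>>> {"op": "move_arm", "data": {
  "xyz": [
    [0.07,0.07,0.8],
    [0,0,0.6],
    [0,0,0.3],
    [0,0,0.2],
    [0,0,0.13],
    [0,0,0],
    [0,0,0]
  ],
  "spin": [0,0,0,0,0,0,0]
}}

```text
clock: 76.65
position: [0.5792, -0.1132, 0.0632]
tcp_rot: [3.13, -0.27, -0.0]
contact_force: [-2.3, -0.1, 5.9]
gripper_width: 0.55
grasp_force: 20.0
```

>>> {"op": "move_arm", "data": {
  "xyz": [
    [0,0,0],
    [0,0,0],
    [0,0,0],
    [0,0,0],
    [0,0,-2],
    [0,0,-4],
    [0,0,-4],
    [0,0,-4],
    [-4,1,0],
    [-4,2,0]
  ],
  "spin": [0,0,0,0,0,0,0,0,0,0],
  "grip": 0
}}

```text
clock: 77.65
position: [0.4956, -0.1287, 0.204]
tcp_rot: [3.129, -0.268, 0.004]
contact_force: [-1.2, -1.8, -0.1]
gripper_width: 1.001
grasp_force: 0.0
```

>>> {"op": "move_arm", "data": {
  "xyz": [
    [0,3,-1],
    [0,3,-1],
    [0,0,0],
    [0,0,0]
  ],
  "spin": [0,0,0,0]
}}

```text
clock: 78.05
position: [0.4851, -0.1885, 0.223]
tcp_rot: [-3.13, 0.272, -0.001]
contact_force: [0.5, 0.7, -0.2]
gripper_width: 1.001
grasp_force: 0.0
```

```bash
python3 -c "
from h import *
r=tin(16,'w21.png',lo=.08,hi=.11,box=(.45,.7,-.45,0))
im,d,m=grab('wrist');P=cloud(d,m)
for q in rects(P,d,.0222,.03,(.4,.7,-.45,-.03)):
    if q[3]>500:print(*q)
"
```

```text
[ 579.1 -112. ] [50.6 50.2] 80.4 1434 93.3
[ 545.5 -308.6] [51.3 49.7] 80.7 1476 93.0
[ 578.8 -113.2] [88.4 64.1] -9.8 2227 24.0
[ 561.7 -211.8] [88.4 64. ] -9.9 5264 24.0
[ 544.3 -309.5] [89.5 64.6] -9.7 2150 24.0
[ 580.6 -104.3] [43.4 29.3] -9.5 1245 27.0
[ 543.5 -318.3] [43.3 25.4] -9.8 1065 27.1
```

View pics/w21.png

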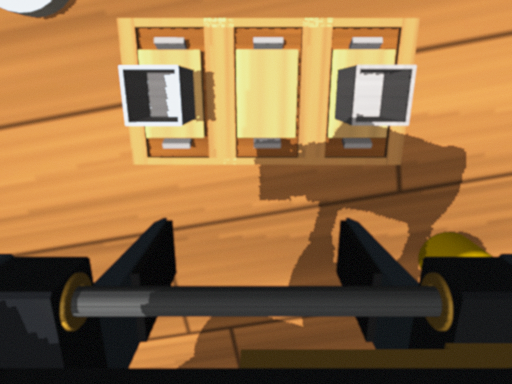

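Both tins stand mouth-up and centred, at (157,95) and (375,95), within about 1.5 mm of the plate middles. All plates are level at 24 mm and the gripper is clear. Handing in.

```bash
python3 -c "
from h import *
print(env.hand_in())"
```

```text
the job is handed in; nothing more can be done
None
```

I handed the job in at about 78 s: all three plates are pressed home and level, and both tins stand mouth-up and centred on plates 0 and 2 (tin A was found knocked 25 mm aside and recentred); no verdict came back.

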